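# Cover a pile of microplates on the plate shaker and clamp it down

### The arm

A 7-joint arm with a two-finger parallel gripper is mounted at the origin on a cart in front of the work surface, level with it; the furniture and walls round the work are solid. World frame = base frame: x ahead of the robot, y to its left, z up, the work surface at z = 0. Lengths are in m, angles in degrees, forces in N, time in s.
With the tool pointing down it reaches from about 0.425 to 0.875 m from the base axis. Payload 4.7 kg.
Tool frame: the origin (TCP) lies midway between the tips of the shut fingers; the grasp point (between the pads) lies 19 mm behind it; z points along the fingers, y is the direction in which the jaws open and shut (so a half turn about z gives the same grasp; the last joint's range is limited). The gripper opens to 87 mm and grips with 3 to 60 N. Pads are 19 mm wide; open, the fingers measure 117 mm over their backs; the gripper's body (75 mm by 190 mm) begins 51 mm behind the grasp point.
Start: joints at [-71.328, 18.392, -4.016, 83.108, 1.295, 78.541, -3.26], TCP at [0.199, 0.619, 0.223] pointing down, gripper open.
Joint ranges: [-163.93, 163.93], [-17.29, 119.83], [-79.2, 71.16], [3.27, 140.29], [-89.18, 269.18], [5.43, 117.66], [-154.24, 154.24]. Speed limits (degrees/s): [147.25, 147.25, 180, 180, 180, 180, 180].

### API

Orientations are given as [roll, pitch, yaw] about the fixed x, y, z axes, in that order (R = Rz(yaw) Ry(pitch) Rx(roll)).
In Python, from cell import env gives the robot as it stands. The module is installed in compiled form; this text tells all that it offers.
- The arm moves only by the tool servo_tool, never from a script. Its argument "plan" is a list of rows, each a list of 3 entries, a list of its own where there are three numbers: the opening, from 0 (shut) to 1 (fully open), then the shift along the tool's x, y, z in cm, then the turn, a rotation vector about the tool's x, y, z in degrees. A call has 1 to 20 rows; each row shifts and turns the pose as measured when the row begins, along the tool's axes as they then stand; what a row does not reach is not made up. A row lasts 1/12 s, in which the tool goes at most 41.7 mm and 7.16 degrees, less where a joint would pass 70% of its speed; a pose out of reach is approached as far as the arm can. A call is refused whole if a number of a shift passes 4.17 or a number of a turn 7.16, either way. A call with a gripper value outside its range is refused whole. The fingers move at their own pace and stop on an object; "force" is the grip in N (left out, the last holds). Time passes only in rows, so rows that do not move let the fingers close. It gives the time, the measured TCP pose, the force and the opening at its end, in the units of the state.
- env.get_obs(): the state, without advancing time (a new reading comes with each control period).
- env.read_camera(name): name is "scene" or "top" or "wrist"; returns a dict with "image" (420x560x3 uint8, blue, green, red), "fx", "fy", "cx", "cy" (pixels), "rvec" (rotation vector, rad) and "tvec" (3), from world to camera coordinates, as OpenCV has them; the wrist camera has in their place "T_tool_cam" (4x4, takes a point from camera to tool coordinates, whose origin is the TCP and whose axes are the flange's). Camera axes: x right, y down, z forward; pixel columns grow to the right and rows downward; lengths in m; the calibration is good to about 2 mm. A picture is of the moment at which its call begins: read the wrist's pose just before it. There is no depth.
- env.sign_off(): hands the job in, once; it reports no verdict.
The state is a dict: "time_s": time; "qpos": joint angles; "joint_velocities": joint speeds; "effort": joint torques, N m; "tool_pos": TCP position; "tool_rot": TCP orientation; "force": force on the tool from outside, world axes, zero at the start; "wrist_torque": the same for the moment, N m; "grip_width": finger opening in m.
Only numpy, scipy, OpenCV 4.12 (cv2) and the standard library are available. Lean on these libraries where they do the work, as an engineer would, in place of code of your own. Each camera call takes 0.05 s, during which the arm holds its last target. There are 200 camera calls.

### The job

Get the pile of microplates in the plate shaker ready for a run: pick up the aluminium cover by its bridge handle and lower it squarely over the topmost plate, keeping hold of it until you feel it come to rest on the pile (how far the pile stands out of the well differs every time), then let go. Then take the black knob of the hold-down arm, swing the arm round over the cover, push it down until its foot presses on the middle of the cover's handle, and let go so that it stays pressing there. Work gently, without ramming the pile, and leave everything else on the bench where it is.

Things in the scene. Friction and masses are not known exactly. Their poses are not given: they have to be found in the camera images.
- shaker: Grey plate shaker, a low fixed box 50 mm high with a rectangular well (96 x 140 mm, dark gasket) in its top. Origin on the bench under the well's centre; x away from the robot, along the plates' short side; y along their long side; z up. The box reaches from -100 to +82 mm in x, -100 to +160 mm in y.
- well_axis (a point): Centre of the well's mouth, 50 mm above the bench; axes as the shaker's. Centred and square on it stands a pile of four white microplates (the topmost is pile_d; each 85 x 128 x 14.4 mm) on a lift platform of unknown height: its flat top is 74 to 109 mm above the bench. It gives on springs, 1 mm for 3 N, at most 12 mm; the plates do not shift on it.
- cover_handle (a point): Centre of the black grip bar of the loose cover (0.24 to 0.38 kg). Bar 20 mm wide (x), 90 long (y), 14 thick, on two end posts 63 mm apart, 22 mm free under it. Axes: x along the cover's short side, across the bar; y along the bar; z up. The cover's sheet has its top 29 mm below this point, the face that rests on the plate 32 mm below, the skirt's lower edge 41 mm below.
- cover_rim (a point): Centre of the cover's inner face, which comes to rest on the top plate; axes as the handle's. The cover is a shallow upturned aluminium tray, 99 x 142 mm outside at its lower edge. Its 9 mm skirt flares: 2.5 mm play to the plate all round at this face, 5.5 mm at the mouth, and it centres itself. It fits also turned by half a turn.
- column_axis (a point): Top of the upright steel column (18 mm thick, 240 mm high above the bench) on the shaker, 130 mm from the well's axis in the shaker's +y direction. The hold-down arm slides on it and swings about it.
- knob (a point): Middle of the black round knob (25 mm thick, standing from 14 mm below to 18 mm above this point, on a slim neck; the arm's top face is 22 mm below this point) on the free end of the hold-down arm, 130 mm from the column's axis. Grasp it from above; it does not turn on the arm.
- foot (a point): Centre of the underside of the arm's rubber foot (26 mm across), straight below the knob: 66 mm under the middle of the knob.
- hold_slide (a joint): Height of the hold-down arm on its column, m: 0 is highest (foot 180 mm above the bench), grows as the arm is pushed down, up to 0.10. Friction of about 4 N holds the arm (which weighs about 1.8 N) at any height.
- hold_arm (a joint): Swing of the hold-down arm, rad: at 0 it points in the shaker's -y direction and the foot is straight over the well's axis; positive values turn it counter-clockwise seen from above, away from the pile to the far side. It starts parked between 1.25 and 1.7. Light friction holds it.
- tip_box: Bystander: pipette tip box 71 x 118 x 71 mm; origin under its centre. Leave it alone.
- bottle: Bystander: white screw-cap reagent bottle, 68 mm across, 147 mm high; origin under its centre. Leave it alone.
- spare_plate: Bystander: a single microplate 85 x 128 x 14 mm lying on the bench; origin under its centre. Leave it alone.
- film_roll_b: Bystander: grey upright roll, 44 mm across, 118 mm high; origin under its centre. Leave it alone.

How it is judged:
By the outcome, as a careful person would: the job done as asked, in the order asked, and still so for the second after the job is handed in, with the robot touching nothing.
It also fails if it takes over 58 s, if anything falls off the work surface, if the arm or the gripper's body presses on something with over 40 N, if the wrist force passes 120 N, or if a joint passes its speed limit or range.

## Working session

There is one attempt and no reset: what is moved stays moved. The work goes in short steps, Python scripts to look and compute and a tool call to move; the robot and the scene stay as the last step left them, time stands still between calls to the robot, and variables do not carry over. Pictures are saved under pics/ and viewed, about 8 in all and at most 12, crops included, and the job is handed in when it is done.

Besides the shell and the picture viewer there is one more tool, called after "Emit:" as a command line: name --argument value ..., lists and objects as JSON in quotes. servo_tool: Moves the arm, as the interface text tells. Its arguments: {"type":"object","properties":{"plan":{"type":"array"},"force":{"type":"number"}},"required":["plan"]}

```bash
mkdir -p pics; python3 - <<'E'
from cell import env
import cv2,pickle,numpy as np
o=env.get_obs();print({k:np.round(v,3) for k,v in o.items()})
d={}
for n in("scene","top","wrist"):
    c=env.read_camera(n);d[n]=c
    cv2.imwrite(f"pics/{n}0.png",c["image"]);print(n,{k:np.round(v,4).tolist() for k,v in c.items() if k!="image"})
pickle.dump(d,open("c0.pkl","wb"))
a=np.hstack([cv2.resize(d[n]["image"],None,fx=1,fy=1) for n in("scene","top")])
E
```

```text
{'time_s': np.float64(0.0), 'qpos': array([-71.328,  18.438,  -4.015,  83.176,   1.293,  78.541,  -3.261]), 'joint_velocities': array([ 0.078,  0.028, -0.11 , -0.043, -0.055,  0.01 ,  0.021]), 'effort': array([-0.0000e+00, -4.9128e+01, -4.0400e-01, -3.1254e+01, -6.4000e-02,
        4.4000e-02,  0.0000e+00]), 'tool_pos': array([0.199, 0.618, 0.221]), 'tool_rot': array([-1.79890e+02,  5.00000e-03,  1.62135e+02]), 'force': array([1.068, 0.521, 0.69 ]), 'wrist_torque': array([ 0.02 ,  0.036, -0.004]), 'grip_width': np.float64(0.087)}
scene {'fx': 441.7303, 'fy': 441.7303, 'cx': 274.7718, 'cy': 207.9786, 'rvec': [2.2557, -1.0781, 0.4084], 'tvec': [-0.4296, 0.3911, 1.2248]}
top {'fx': 540.7876, 'fy': 540.7876, 'cx': 276.3572, 'cy': 208.2078, 'rvec': [2.1359, -2.13, 0.1606], 'tvec': [-0.0687, 0.6038, 1.4932]}
wrist {'fx': 336.3848, 'fy': 336.3848, 'cx': 282.7314, 'cy': 208.2237, 'T_tool_cam': [[0.0, -0.9698, -0.2438, 0.0677], [1.0, -0.0002, 0.0008, 0.0007], [-0.0008, -0.2438, 0.9698, -0.1622], [0.0, 0.0, 0.0, 1.0]]}
```

View pics/scene0.png

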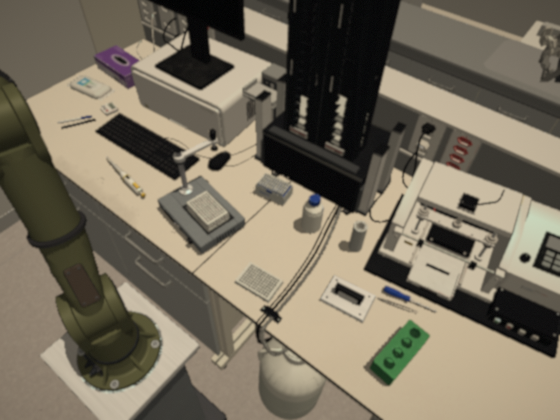

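View pics/top0.png

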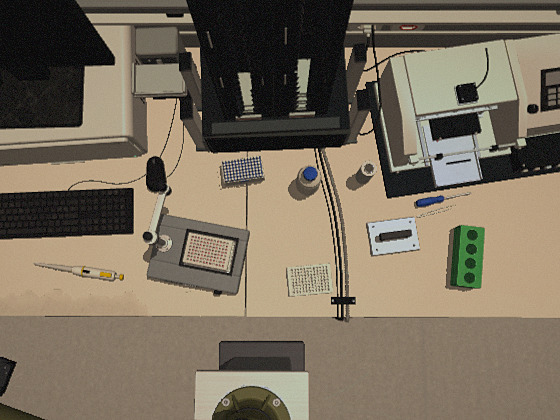

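The scene shows the shaker at left (scene 200,210; top 198,255), with the hold-down arm parked away from it and the black knob near top (155,170). The cover lies at top (393,236), scene (348,297). I'll zoom in for exact pixels.

```bash
python3 - <<'E'
import cv2,pickle,numpy as np
d=pickle.load(open("c0.pkl","rb"))
def crop(n,x,y,w,h,s):
    return cv2.resize(d[n]["image"][y:y+h,x:x+w],None,fx=s,fy=s,interpolation=cv2.INTER_CUBIC)
A=crop("top",135,150,125,150,4);C=crop("top",360,210,70,50,4);D=crop("scene",310,265,70,60,4)
S=np.zeros((600,800,3),np.uint8);S[:,:500]=A;S[:200,510:790]=C;S[210:450,510:790]=D
cv2.imwrite("pics/z1.png",S)
cv2.imwrite("pics/z2.png",crop("scene",150,120,100,130,4.5))
E
```

```text
(no output)
```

View pics/z1.png

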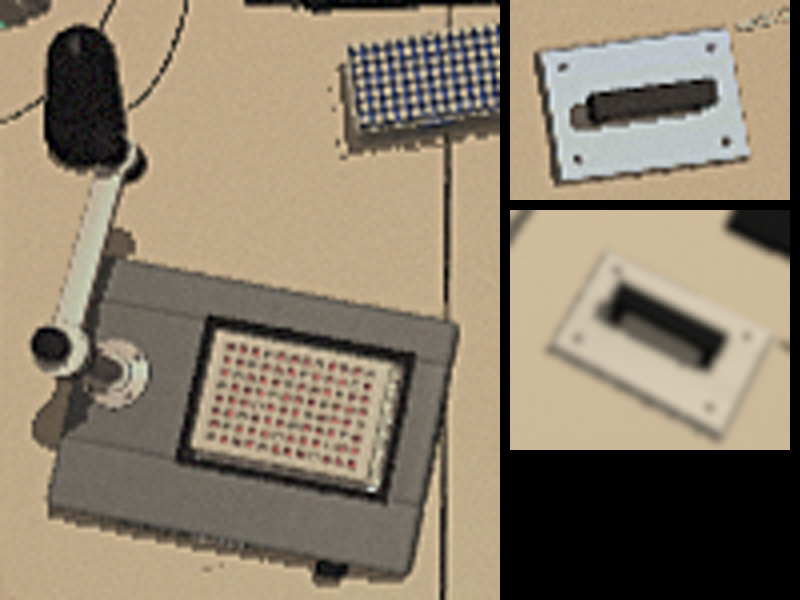

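View pics/z2.png

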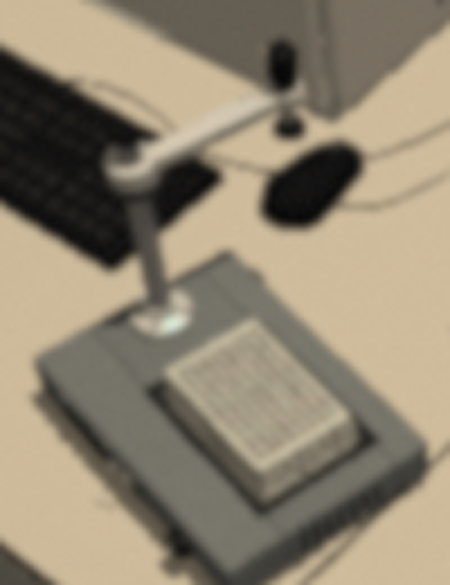

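The crops give the well corners (dark gasket), cover outline and bar corners, and column cap (crop 50,345). The knob stands in front of the computer mouse in the top view; in the scene crop it is at (283,62). Next step is least-squares fits.

```bash
cat > h.py <<'E'
import cv2,pickle,numpy as np
from scipy.optimize import least_squares
from scipy.spatial.transform import Rotation as Ro
def proj(c,P): return cv2.projectPoints(np.asarray(P,float).reshape(-1,3),c["rvec"],c["tvec"],np.array([[c["fx"],0,c["cx"]],[0,c["fy"],c["cy"]],[0,0,1]]),None)[0][:,0]
def fit(c,L,px,x0):
    """planar pose (x,y,yawdeg) from local points"""
    L=np.array(L,float);px=np.array(px,float)
    w=lambda p:np.c_[Ro.from_euler('z',p[2],degrees=True).apply(L)]+[p[0],p[1],0]
    r=least_squares(lambda p:(proj(c,w(p))-px).ravel(),x0,x_scale=[.1,.1,10],loss='soft_l1')
    return r.x,r.fun.reshape(-1,2)
def fitx(c,c2): pass
E
python3 - <<'E'
from h import *
d=pickle.load(open("c0.pkl","rb"));T=d["top"];S=d["scene"]
np.set_printoptions(precision=4,suppress=True)
tp=lambda a,o=(0,0),b=(135,150):(np.array(a,float)-o)/4+b
a=.048;b=.07
W=[[a,b,.05],[a,-b,.05],[-a,-b,.05],[-a,b,.05]]
p,r=fit(T,W,tp([(210,317),(413,352),(385,502),(178,460)]),[.55,.2,0]);print("well",p,r.ravel())
O=[[.082,.16,.05],[.082,-.1,.05],[-.1,-.1,.05],[-.1,.16,.05]]
po,r=fit(T,W+O,tp([(210,317),(413,352),(385,502),(178,460),(118,260),(458,325),(408,570),(50,505)]),[.55,.2,0]);print("shaker",po,r.ravel())
R=Ro.from_euler('z',po[2],degrees=True)
col=R.apply([0,.13,.24])+[po[0],po[1],0]
print("col",col,proj(T,col),"meas",tp([50,345]),proj(S,col),"meas",np.array([123,158])/4.5+[150,120])
# knob from scene, radius .13 about column, foot z .18 -> knob z .246
for q in np.arange(1.2,1.75,.05):
    k=R.apply([.13*np.sin(q),.13-.13*np.cos(q),.246])+[po[0],po[1],0]
    print(round(q,2),k,proj(S,k),proj(T,k-[0,0,.022]))
print("knob meas scene",np.array([283,62])/4.5+[150,120],"armend top",tp([125,158]))
a=.0495;b=.071
C=[[a,b,0],[a,-b,0],[-a,-b,0],[-a,b,0]]
cc=tp([(540,50),(728,30),(748,155),(558,183)],(510,0),(360,210))
pc,r=fit(T,C,cc,[.55,-.2,0]);print("cover",pc,r.ravel())
B=[[.01,.045,.048],[.01,-.045,.048],[-.01,-.045,.048],[-.01,.045,.048]]
pb,r=fit(T,B,tp([(588,93),(716,79),(717,106),(590,123)],(510,0),(360,210)),[.55,-.2,0]);print("bar",pb,r.ravel())
print("bar scene",proj(S,[pb[0],pb[1],.048]),"meas",np.array([668-510,310-210+10])/4+[310,265])
# pile top height from scene: front corner etc
for z in(.074,.09,.109):
    Q=R.apply([[.0425,.064,z],[.0425,-.064,z],[-.0425,-.064,z],[-.0425,.064,z]])+[po[0],po[1],0]
    print(z,(proj(S,Q)-[150,120]).ravel()*4.5,((proj(T,Q)-[135,150])*4).ravel())
E
```

```text
well [ 0.4796  0.1216 -9.5129] [ 0.6369  1.5322 -1.5377  1.0425 -0.7272 -2.7318  1.9889 -0.6883]
shaker [  0.4782   0.12   -10.539 ] [ 1.5497  1.6349 -0.7873  2.0171 -0.5746 -1.8469  2.3113 -0.6919 -3.7581
 -1.5857  0.7208 -1.039   0.514   1.6881 -1.051   0.3915]
col [0.502  0.2478 0.24  ] [[148.3019 236.2537]] meas [147.5  236.25] [[177.2491 149.8204]] meas [177.3333 155.1111]
1.2 [0.6125 0.1794 0.246 ] [[217.2734 139.505 ]] [[178.5664 193.6502]]
1.25 [0.6157 0.185  0.246 ] [[216.6981 138.2182]] [[176.4031 192.3749]]
1.3 [0.6187 0.1907 0.246 ] [[216.0292 136.9631]] [[174.1761 191.2106]]
1.35 [0.6215 0.1966 0.246 ] [[215.2688 135.7422]] [[171.8909 190.16  ]]
1.4 [0.6239 0.2027 0.246 ] [[214.4194 134.5581]] [[169.5529 189.2253]]
1.45 [0.626  0.2088 0.246 ] [[213.4837 133.4133]] [[167.1678 188.4089]]
1.5 [0.6278 0.2151 0.246 ] [[212.4643 132.31  ]] [[164.7414 187.7125]]
1.55 [0.6292 0.2214 0.246 ] [[211.364  131.2505]] [[162.2795 187.1377]]
1.6 [0.6304 0.2278 0.246 ] [[210.186  130.2366]] [[159.7881 186.6858]]
1.65 [0.6312 0.2342 0.246 ] [[208.9332 129.2705]] [[157.2729 186.3577]]
1.7 [0.6318 0.2407 0.246 ] [[207.6088 128.354 ]] [[154.7402 186.1544]]
knob meas scene [212.8889 133.7778] armend top [166.25 189.5 ]
cover [ 0.5304 -0.4073  7.1671] [-0.8242 -0.2275  0.2675 -1.1232  0.8091  1.1893 -0.2646  0.1736]
bar [ 0.528  -0.404   6.8147] [-0.1485  0.1491 -0.5616 -0.0333  0.2873  0.2157  0.3846 -0.3407]
bar scene [[348.2838 290.7609]] meas [349.5 292.5]
0.074 [251.9782 317.1108 354.5664 418.2028 258.504  478.5834 157.3225 372.5218] [217.0966 328.749  397.0182 362.7046 372.5013 483.6636 191.0726 448.9972]
0.09 [249.7962 302.9348 353.1799 404.3052 256.2292 464.8608 154.281  358.4643] [213.1731 326.0515 394.9932 360.3587 370.1953 482.5935 186.8361 447.5603]
0.109 [247.1576 285.792  351.5021 387.4864 253.4749 448.2456 150.6013 341.4573] [208.4046 322.773  392.5319 357.5073 367.3919 481.2926 181.686  445.8137]
```

```bash
cat >> h.py <<'E'
from cell import env
def pose():
    o=env.get_obs();p=np.array(o["tool_pos"]);R=Ro.from_euler('xyz',o["tool_rot"],degrees=True);return p,R,o
def rows(wps,step=.036,tstep=6,p=None,R=None):
    """wps: (x,y,z,yaw) tool-down targets; cylindrical interpolation if flagged by 5th entry. returns [[dx,dy,dz],rz] rows"""
    if p is None:p,R,_=pose()
    out=[]
    for w in wps:
        t=np.array(w[:3]);Rt=Ro.from_euler('xyz',[180,0,w[3]],degrees=True)
        rv=(R.inv()*Rt).as_rotvec(degrees=True)
        cyl=len(w)>4
        if cyl:
            r0,a0=np.hypot(*p[:2]),np.arctan2(p[1],p[0]);r1,a1=np.hypot(*t[:2]),np.arctan2(t[1],t[0])
            f=lambda s:np.array([(r0+s*(r1-r0))*np.cos(a0+s*(a1-a0)),(r0+s*(r1-r0))*np.sin(a0+s*(a1-a0)),p[2]+s*(t[2]-p[2])])
            L=np.hypot(np.hypot(r1-r0,t[2]-p[2]),max(r0,r1)*abs(a1-a0))
        else:
            f=lambda s:p+s*(t-p);L=np.linalg.norm(t-p)
        n=int(max(1,np.ceil(L/step),np.ceil(np.abs(rv).max()/tstep)))
        R0=R;pc=p
        for i in range(1,n+1):
            q=f(i/n);sh=R.inv().apply(q-pc)*100
            Rn=R0*Ro.from_rotvec(rv*i/n,degrees=True)
            d=(R.inv()*Rn).as_rotvec(degrees=True)
            out.append([np.round(sh,1).tolist(),np.round(d,1).tolist()]);pc=q;R=Rn
        p=t;R=Rt
    return out
def show(ws,**k):
    r=rows(ws,**k);print(len(r));print(",".join(str([1,a,b]).replace(" ","") for a,b in r))
E
python3 - <<'E'
from h import *
show([(.38,.44,.33,135,1),(.52,-.18,.33,105,1),(.529,-.405,.26,96.9,1)],step=.039)
E
```

```text
33
[1,[-3.2,-0.9,-1.4],[-0.0,0.0,3.4]],[1,[-3.2,-0.9,-1.4],[-0.0,0.0,3.4]],[1,[-3.1,-0.9,-1.4],[-0.0,0.0,3.4]],[1,[-3.1,-0.8,-1.4],[-0.0,0.0,3.4]],[1,[-3.1,-0.8,-1.4],[-0.0,0.0,3.4]],[1,[-3.0,-0.8,-1.4],[-0.0,0.0,3.4]],[1,[-3.0,-0.8,-1.4],[-0.0,0.0,3.4]],[1,[-3.0,-0.7,-1.4],[-0.0,0.0,3.4]],[1,[-3.8,-0.0,-0.0],[-0.0,-0.0,1.7]],[1,[-3.8,-0.2,-0.0],[0.0,-0.0,1.7]],[1,[-3.8,-0.3,-0.0],[0.0,-0.0,1.7]],[1,[-3.8,-0.4,-0.0],[-0.0,-0.0,1.7]],[1,[-3.8,-0.6,-0.0],[0.0,-0.0,1.7]],[1,[-3.7,-0.7,-0.0],[-0.0,-0.0,1.7]],[1,[-3.7,-0.9,-0.0],[0.0,-0.0,1.7]],[1,[-3.6,-1.0,-0.0],[-0.0,-0.0,1.7]],[1,[-3.6,-1.1,-0.0],[-0.0,-0.0,1.7]],[1,[-3.5,-1.2,-0.0],[0.0,-0.0,1.7]],[1,[-3.5,-1.4,-0.0],[-0.0,-0.0,1.7]],[1,[-3.4,-1.5,-0.0],[0.0,-0.0,1.7]],[1,[-3.3,-1.6,-0.0],[0.0,-0.0,1.7]],[1,[-3.3,-1.7,-0.0],[-0.0,-0.0,1.7]],[1,[-3.2,-1.9,-0.0],[0.0,-0.0,1.7]],[1,[-3.1,-2.0,-0.0],[-0.0,-0.0,1.7]],[1,[-3.0,-2.1,-0.0],[-0.0,-0.0,1.7]],[1,[-2.9,-2.2,-0.0],[0.0,-0.0,1.7]],[1,[-3.0,-0.1,1.0],[-0.0,-0.0,1.2]],[1,[-3.1,-0.3,1.0],[0.0,-0.0,1.2]],[1,[-3.1,-0.4,1.0],[0.0,-0.0,1.2]],[1,[-3.2,-0.5,1.0],[-0.0,-0.0,1.2]],[1,[-3.2,-0.6,1.0],[0.0,-0.0,1.2]],[1,[-3.3,-0.8,1.0],[0.0,-0.0,1.2]],[1,[-3.3,-0.9,1.0],[0.0,-0.0,1.2]]
```

Emit:
servo_tool --plan '[[1,[-3.2,-0.9,-1.4],[0,0,3.4]],[1,[-3.2,-0.9,-1.4],[0,0,3.4]],[1,[-3.1,-0.9,-1.4],[0,0,3.4]],[1,[-3.1,-0.8,-1.4],[0,0,3.4]],[1,[-3.1,-0.8,-1.4],[0,0,3.4]],[1,[-3.0,-0.8,-1.4],[0,0,3.4]],[1,[-3.0,-0.8,-1.4],[0,0,3.4]],[1,[-3.0,-0.7,-1.4],[0,0,3.4]]]'

```text
time_s: 0.82
tool_pos: [0.3767, 0.4374, 0.3282]
tool_rot: [-179.0, 0.0, 134.8]
force: [-0.1, 1.3, -0.1]
grip_width: 0.0874
```

```bash
python3 - <<'E'
from h import *
p,R,o=pose();print(p,o["tool_rot"],o["time_s"])
show([(.52,-.18,.33,105,1),(.529,-.405,.26,96.9,1)],step=.039)
E
```

```text
[0.37667813 0.43737268 0.32819244] [-1.78973136e+02  3.09421260e-03  1.34791598e+02] 0.8167
25
[1,[-3.8,0.0,-0.0],[-0.1,0.0,1.7]],[1,[-3.8,-0.1,-0.0],[-0.1,0.0,1.7]],[1,[-3.8,-0.3,-0.0],[-0.1,0.0,1.7]],[1,[-3.8,-0.4,-0.0],[-0.1,0.0,1.7]],[1,[-3.7,-0.5,0.0],[-0.1,0.0,1.7]],[1,[-3.7,-0.7,0.0],[-0.1,0.0,1.7]],[1,[-3.7,-0.8,0.0],[-0.1,0.0,1.7]],[1,[-3.6,-1.0,0.0],[-0.1,0.0,1.7]],[1,[-3.6,-1.1,0.0],[-0.1,0.0,1.7]],[1,[-3.5,-1.2,0.0],[-0.1,0.0,1.7]],[1,[-3.5,-1.3,0.0],[-0.1,0.0,1.7]],[1,[-3.4,-1.5,0.0],[-0.1,0.0,1.7]],[1,[-3.3,-1.6,0.0],[-0.1,0.0,1.7]],[1,[-3.3,-1.7,0.0],[-0.1,0.0,1.7]],[1,[-3.2,-1.8,-0.0],[-0.1,0.0,1.7]],[1,[-3.1,-1.9,-0.0],[-0.1,0.0,1.7]],[1,[-3.0,-2.1,-0.0],[-0.1,0.0,1.7]],[1,[-2.9,-2.2,-0.0],[-0.1,0.0,1.7]],[1,[-3.0,-0.1,1.0],[-0.0,-0.0,1.2]],[1,[-3.1,-0.3,1.0],[0.0,-0.0,1.2]],[1,[-3.1,-0.4,1.0],[0.0,-0.0,1.2]],[1,[-3.2,-0.5,1.0],[-0.0,-0.0,1.2]],[1,[-3.2,-0.6,1.0],[0.0,-0.0,1.2]],[1,[-3.3,-0.8,1.0],[0.0,-0.0,1.2]],[1,[-3.3,-0.9,1.0],[0.0,-0.0,1.2]]
```

Emit:
servo_tool --plan '[[1,[-3.8,0,0],[-0.1,0,1.7]],[1,[-3.8,-0.1,0],[-0.1,0,1.7]],[1,[-3.8,-0.3,0],[-0.1,0,1.7]],[1,[-3.8,-0.4,0],[-0.1,0,1.7]],[1,[-3.7,-0.5,0],[-0.1,0,1.7]],[1,[-3.7,-0.7,0],[-0.1,0,1.7]],[1,[-3.7,-0.8,0],[-0.1,0,1.7]],[1,[-3.6,-1.0,0],[-0.1,0,1.7]]]'

```text
time_s: 1.48
tool_pos: [0.5388, 0.1722, 0.3307]
tool_rot: [179.9, -0.0, 120.7]
force: [0.8, 0.5, -0.6]
grip_width: 0.0868
```

```bash
cat >> h.py <<'E'
def wcam():
    p,R,o=pose();c=env.read_camera("wrist")
    T=np.eye(4);T[:3,:3]=R.as_matrix();T[:3,3]=p
    M=np.linalg.inv(T@np.array(c["T_tool_cam"]))
    c["rvec"]=cv2.Rodrigues(M[:3,:3])[0];c["tvec"]=M[:3,3].copy();return c
E
python3 - <<'E'
from h import *
c=wcam();pickle.dump(c,open("w1.pkl","wb"));cv2.imwrite("pics/w1.png",cv2.resize(c["image"],None,fx=1.4,fy=1.4))
p,R,o=pose();print(p,o["tool_rot"])
show([(.52,-.18,.33,105,1),(.529,-.405,.26,96.9,1)],step=.039)
E
```

```text
[0.54157536 0.1610322  0.33121464] [179.91123635   0.33716412 119.82747045]
17
[1,[-3.4,-1.1,0.0],[0.0,0.0,1.5]],[1,[-3.3,-1.2,0.0],[0.0,0.0,1.5]],[1,[-3.2,-1.3,0.0],[0.0,0.0,1.5]],[1,[-3.2,-1.4,0.0],[0.0,0.0,1.5]],[1,[-3.1,-1.5,0.0],[0.0,0.0,1.5]],[1,[-3.1,-1.6,0.0],[0.0,0.0,1.5]],[1,[-3.0,-1.7,0.0],[0.0,0.0,1.5]],[1,[-2.9,-1.8,0.0],[0.0,0.0,1.5]],[1,[-2.8,-1.9,0.0],[0.0,0.0,1.5]],[1,[-2.8,-2.0,0.0],[0.0,0.0,1.5]],[1,[-3.0,-0.1,1.0],[-0.0,-0.0,1.2]],[1,[-3.1,-0.3,1.0],[0.0,-0.0,1.2]],[1,[-3.1,-0.4,1.0],[0.0,-0.0,1.2]],[1,[-3.2,-0.5,1.0],[-0.0,-0.0,1.2]],[1,[-3.2,-0.6,1.0],[0.0,-0.0,1.2]],[1,[-3.3,-0.8,1.0],[0.0,-0.0,1.2]],[1,[-3.3,-0.9,1.0],[0.0,-0.0,1.2]]
```

View pics/w1.png

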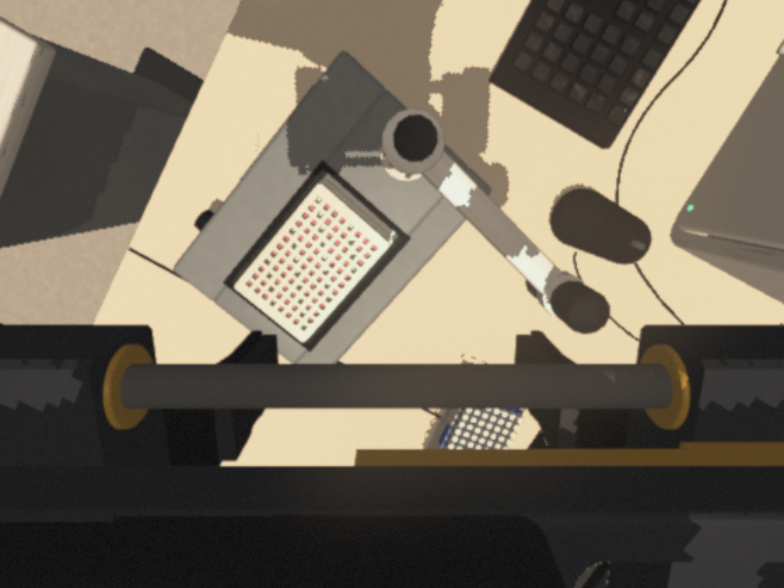

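Wrist view (1.4x): well gasket corners (323,163), (410,237), (308,352), (227,285); pile top corners (323,178), (398,238), (308,344), (236,283); column cap (413,137); knob top (580,305).

```bash
python3 - <<'E'
from h import *
np.set_printoptions(precision=4,suppress=True)
c=pickle.load(open("w1.pkl","rb"))
s=lambda a:np.array(a,float)/1.4
a,b=.048,.07
L=[[-a,b,.05],[a,b,.05],[a,-b,.05],[-a,-b,.05]];x=s([(323,163),(410,237),(308,352),(227,285)])
print("well",*fit(c,L,x,[.48,.12,-10]))
L2=L+[[-.1,.16,.05],[.082,.16,.05],[-.1,-.1,.05],[0,.13,.24]];x2=np.r_[x,s([(345,52),(490,188),(178,270),(413,137)])]
po,r=fit(c,L2,x2,[.48,.12,-10]);print("all",po,r.ravel())
P=np.array([[-.0425,.064],[.0425,.064],[.0425,-.064],[-.0425,-.064]]);xp=s([(323,178),(398,238),(308,344),(236,283)])
for z in np.arange(.074,.11,.006):
    q,r=fit(c,np.c_[P,[z]*4],xp,[.48,.12,-10]);print("pile",z,q,(r**2).sum())
R=Ro.from_euler('z',po[2],degrees=True)
f=lambda q:R.apply([.13*np.sin(q),.13-.13*np.cos(q),.264])+[po[0],po[1],0]
r=least_squares(lambda q:(proj(c,f(q[0]))-s([580,305])).ravel(),[1.4]);print("swing",r.x,r.fun,f(r.x[0]))
E
```

```text
well [  0.4796   0.1226 -10.3701] [[-0.5626  4.2751]
 [-6.0085  0.7574]
 [ 0.7547 -5.8621]
 [ 2.8216 -2.0006]]
all [  0.4797   0.1226 -10.3248] [-0.5419  4.2461 -5.9495  0.687   0.8697 -5.8759  2.9066 -1.9739 -2.99
 -4.3133  2.7852  0.3084 -6.8305  0.4332  0.6352  0.3989]
pile 0.074 [  0.4822   0.1266 -10.2595] 8.190179080871618
pile 0.08 [  0.4822   0.1282 -10.1527] 12.969288064717082
pile 0.08600000000000001 [  0.4822   0.13   -10.1949] 25.643049372056886
pile 0.09200000000000001 [  0.4823   0.1317 -10.2994] 46.31394070320639
pile 0.09800000000000002 [  0.4825   0.1333 -10.3764] 74.04232640651774
pile 0.10400000000000002 [  0.4828   0.1347 -10.4097] 108.67936138639192
pile 0.11000000000000003 [  0.4832   0.136  -10.4099] 151.24092847653029
swing [1.5056] [10.7987 12.3464] [0.6291 0.2189 0.264 ]
```

Emit:
servo_tool --plan '[[1,[-3.4,-1.1,0],[0,0,1.5]],[1,[-3.3,-1.2,0],[0,0,1.5]],[1,[-3.2,-1.3,0],[0,0,1.5]],[1,[-3.2,-1.4,0],[0,0,1.5]],[1,[-3.1,-1.5,0],[0,0,1.5]],[1,[-3.1,-1.6,0],[0,0,1.5]],[1,[-3.0,-1.7,0],[0,0,1.5]],[1,[-2.9,-1.8,0],[0,0,1.5]],[1,[-2.8,-1.9,0],[0,0,1.5]],[1,[-2.8,-2.0,0],[0,0,1.5]],[1,[-3.0,-0.1,1.0],[0,0,1.2]],[1,[-3.1,-0.3,1.0],[0,0,1.2]],[1,[-3.1,-0.4,1.0],[0,0,1.2]],[1,[-3.2,-0.5,1.0],[0,0,1.2]],[1,[-3.2,-0.6,1.0],[0,0,1.2]],[1,[-3.3,-0.8,1.0],[0,0,1.2]],[1,[-1.0,-0.3,0.5],[0,0,1.2]],[1,[0,0,0],[0,0,0]],[1,[0,0,0],[0,0,0]]]'

```text
time_s: 3.12
tool_pos: [0.5194, -0.3965, 0.2598]
tool_rot: [-179.9, 0.1, 95.2]
force: [0.1, 0.3, -0.2]
grip_width: 0.087
```

```bash
python3 - <<'E'
from h import *
c=wcam();pickle.dump(c,open("w2.pkl","wb"));cv2.imwrite("pics/w2.png",cv2.resize(c["image"],None,fx=1.4,fy=1.4))
p,R,o=pose();print(p,o["tool_rot"])
E
```

```text
[ 0.51971026 -0.3958426   0.25984104] [-1.79952406e+02  7.59174268e-02  9.52694543e+01]
```

View pics/w2.png

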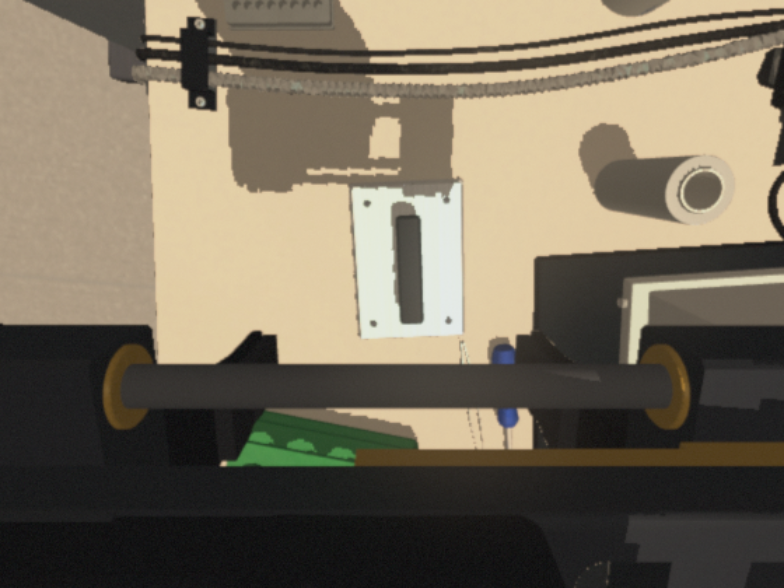

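```bash
python3 - <<'E'
from h import *
np.set_printoptions(precision=4,suppress=True)
c=pickle.load(open("w2.pkl","rb"));s=lambda a:np.array(a,float)/1.4
def F(a,b,z,x):
    q,r=fit(c,[[-a,b,z],[a,b,z],[a,-b,z],[-a,-b,z]],s(x),[.53,-.405,7]);print(q,r.ravel());return q
F(.01,.045,.048,[(397,217),(420,215),(424,322),(402,325)])
F(.0495,.071,0,[(350,186),(462,179),(463,334),(361,338)])
F(.0455,.067,.012,[(352,186),(462,179),(463,334),(363,338)])
show([(.529,-.405,.10,96.9)],step=.03)
E
```

```text
[ 0.5312 -0.4053  8.2355] [-1.0495 -0.5881  0.6619 -0.1249  0.8714  1.2333 -0.541  -0.0525]
[ 0.5312 -0.4068  7.9966] [-0.5963 -0.5685  0.3457  0.3924  1.1361 -0.1575 -0.6637  0.4009]
[ 0.5315 -0.4041  7.9205] [ 1.0062  0.6042 -1.0515  1.8944 -0.3352 -1.7916  0.3593 -1.4972]
6
[1,[-0.2,0.1,2.7],[-0.0,0.0,-0.3]],[1,[-0.2,0.1,2.7],[-0.0,0.0,-0.3]],[1,[-0.2,0.1,2.7],[-0.0,0.0,-0.3]],[1,[-0.2,0.1,2.7],[-0.0,0.0,-0.3]],[1,[-0.2,0.1,2.7],[-0.0,0.0,-0.3]],[1,[-0.2,0.1,2.7],[-0.0,0.0,-0.3]]
```

Emit:
servo_tool --plan '[[1,[-0.2,0.2,2.7],[0,0,-0.5]],[1,[-0.2,0.2,2.7],[0,0,-0.5]],[1,[-0.2,0.2,2.7],[0,0,-0.4]],[1,[-0.2,0.2,2.7],[0,0,-0.4]],[1,[-0.2,0.1,2.7],[0,0,-0.3]],[1,[0,0.1,2.5],[0,0,-0.2]],[1,[0,0,0],[0,0,0]],[1,[0,0,0],[0,0,0]]]'

```text
time_s: 3.83
tool_pos: [0.5469, -0.3865, 0.1033]
tool_rot: [178.9, -0.1, 99.3]
force: [-0.6, 0.3, 0.3]
grip_width: 0.0874
```

```bash
python3 - <<'E'
from h import *
p,R,o=pose();print(p,o["tool_rot"])
show([(.530,-.4052,.022,97.5)],step=.02)
E
```

```text
[ 0.54693005 -0.38653862  0.10330697] [ 1.78912756e+02 -1.22244218e-01  9.93401182e+01]
5
[1,[-0.3,-0.4,1.6],[0.2,-0.0,0.4]],[1,[-0.3,-0.4,1.6],[0.2,-0.0,0.4]],[1,[-0.3,-0.4,1.6],[0.2,-0.0,0.4]],[1,[-0.3,-0.4,1.6],[0.2,-0.0,0.4]],[1,[-0.3,-0.4,1.6],[0.2,-0.0,0.4]]
```

Emit:
servo_tool --plan '[[1,[-0.9,-0.8,0],[0.5,0,0.9]],[1,[-0.9,-0.8,0],[0.5,0,0.9]],[1,[0,0,0],[0,0,0]],[1,[0,0,0],[0,0,0]]]'

```text
time_s: 4.17
tool_pos: [0.537, -0.4073, 0.11]
tool_rot: [179.6, 0.1, 97.7]
force: [0.4, 0.3, -0.6]
grip_width: 0.0868
```

```bash
python3 - <<'E'
from h import *
p,R,o=pose();print(p,o["tool_rot"])
show([(.530,-.4052,.06,97.5)],step=.02)
E
```

```text
[ 0.53704962 -0.40729098  0.10999116] [1.79584486e+02 7.00419347e-02 9.76679982e+01]
3
[1,[0.1,-0.2,1.7],[0.1,0.0,0.1]],[1,[0.1,-0.2,1.7],[0.1,0.0,0.1]],[1,[0.1,-0.2,1.7],[0.1,0.0,0.1]]
```

Emit:
servo_tool --plan '[[1,[0.1,-0.4,1.2],[0.1,0,0]],[1,[0.1,-0.3,1.2],[0.1,0,0]],[1,[0,0,1.2],[0,0,0]],[1,[0,0,1.2],[0,0,0]],[1,[0,0,0],[0,0,0]],[1,[0,0,0],[0,0,0]]]'

```text
time_s: 4.67
tool_pos: [0.5288, -0.4079, 0.0586]
tool_rot: [179.7, 0.2, 97.5]
force: [-0.2, 0.3, 0.0]
grip_width: 0.0872
```

```bash
python3 - <<'E'
from h import *
p,R,o=pose();print(p,o["tool_rot"],o["joint_velocities"])
show([(.530,-.4052,.022,97.5)],step=.015)
E
```

```text
[ 0.52876524 -0.4079479   0.05855877] [1.79691477e+02 1.56855412e-01 9.75081351e+01] [ 0.05477333  1.55273693 -0.63919052  1.64885828 -0.43946855 -0.550531
  0.34802834]
3
[1,[0.1,0.0,1.2],[0.1,0.1,0.0]],[1,[0.1,0.0,1.2],[0.1,0.1,0.0]],[1,[0.1,0.1,1.2],[0.1,0.1,0.0]]
```

Emit:
servo_tool --plan '[[1,[0.1,0,1.2],[0.1,0,0]],[1,[0.1,0.1,1.2],[0.1,0,0]],[1,[0.1,0,1.0],[0,0,0]],[1,[0,0,0],[0,0,0]],[1,[0,0,0],[0,0,0]]]'

```text
time_s: 5.08
tool_pos: [0.5297, -0.4035, 0.0195]
tool_rot: [180.0, 0.1, 97.6]
force: [0.5, -0.5, -0.3]
grip_width: 0.087
```

```bash
python3 - <<'E'
from h import *
c=wcam();cv2.imwrite("pics/w3.png",c["image"])
p,R,o=pose();print(p,o["tool_rot"],o["force"])
print(proj(c,[.53,-.4052,.048]))
E
```

```text
[ 0.52945817 -0.40323053  0.01939553] [-1.79981095e+02  4.86825704e-02  9.75797704e+01] [-0.65042335  0.36356729 -0.61342054]
[[285.29057641 287.77006031]]
```

View pics/w3.png

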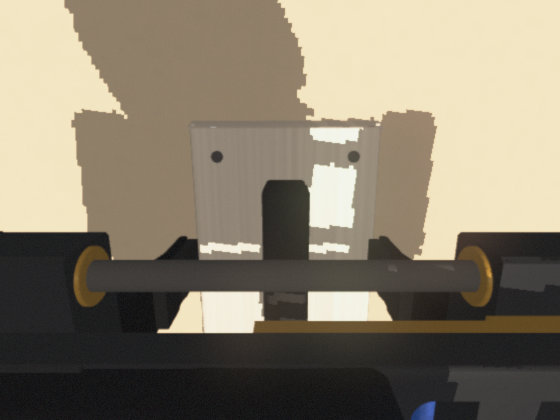

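The wrist view shows the bar upright at column 286 (predicted 285), midway between the jaws and aligned. Closing.

Emit:
servo_tool --plan '[[1,[0,0,-0.2],[0,0,0]],[0,[0,0,0],[0,0,0]],[0,[0,0,0],[0,0,0]],[0,[0,0,0],[0,0,0]],[0,[0,0,0],[0,0,0]],[0,[0,0,0],[0,0,0]],[0,[0,0,0],[0,0,0]],[0,[0,0,0],[0,0,0]],[0,[0,0,0],[0,0,0]],[0,[0,0,0],[0,0,0]]]' --force 30

```text
time_s: 5.97
tool_pos: [0.531, -0.4048, 0.0247]
tool_rot: [179.8, 0.2, 97.6]
force: [0.7, 0.0, 0.2]
grip_width: 0.0348
```

```bash
python3 - <<'E'
from h import *
c=wcam();p,R,o=pose();print(p,o["tool_rot"],o["force"])
for y in(.044,.045): print(proj(c,Ro.from_euler('z',7.5,degrees=True).apply([0,.045,.048])+[.53,-.4052,0]))
cv2.imwrite("pics/w4.png",c["image"])
g=c["image"][:,:,1];print(g[150:230:4,275:295].mean(1).round())
E
```

```text
[ 0.53092923 -0.40483542  0.02463042] [179.79457152   0.23281354  97.56123893] [ 0.63432799 -0.48813448  0.57506272]
[[283.0313469 180.3841826]]
[[283.0313469 180.3841826]]
[134. 134. 133. 133. 133. 133. 121.  36.  37.  38.  38.  38.  38.  38.
  38.  37.  37.  36.  36.  36.]
```

Emit:
servo_tool --plan '[[0,[0,0,0.2],[0,0,0]],[0,[0,0,0],[0,0,0]],[0,[0,0,0],[0,0,0]],[0,[0,0,0],[0,0,0]],[0,[0,0,0],[0,0,0]],[0,[0,0,0],[0,0,0]]]' --force 30

```text
time_s: 6.52
tool_pos: [0.531, -0.4048, 0.0223]
tool_rot: [179.8, 0.2, 97.6]
force: [-0.5, 0.0, -0.1]
grip_width: 0.0196
```

Emit:
servo_tool --plan '[[0,[0,0,-0.5],[0,0,0]],[0,[0,0,-1.0],[0,0,0]],[0,[0,0,-1.5],[0,0,0]],[0,[0,0,-1.5],[0,0,0]],[0,[0,0,-1.5],[0,0,0]],[0,[0,0,-1.0],[0,0,0]],[0,[0,0,0],[0,0,0]],[0,[0,0,0],[0,0,0]]]'

```text
time_s: 7.18
tool_pos: [0.5289, -0.4034, 0.0981]
tool_rot: [180.0, 0.1, 97.5]
force: [1.0, -0.6, -3.2]
grip_width: 0.0197
```

```bash
python3 - <<'E'
from h import *
p,R,o=pose();print(p,o["tool_rot"],o["force"],o["wrist_torque"])
show([(.54,-.25,.24,95,1),(.505,-.06,.27,86,1),(.4796,.1226,.24,79.7,1)],step=.03)
E
```

```text
[ 0.52886882 -0.40336246  0.09808949] [1.79979486e+02 6.42039514e-02 9.75239710e+01] [ 1.0137782  -0.63165818 -3.1870914 ] [-0.08746482  0.03491105 -0.02424202]
22
[1,[1.9,0.6,-1.8],[0.0,0.0,0.3]],[1,[1.9,0.5,-1.8],[0.0,0.0,0.3]],[1,[1.9,0.5,-1.8],[0.0,0.0,0.3]],[1,[1.9,0.4,-1.8],[0.0,0.0,0.3]],[1,[1.9,0.3,-1.8],[0.0,0.0,0.3]],[1,[1.9,0.2,-1.8],[0.0,0.0,0.3]],[1,[1.9,0.2,-1.8],[0.0,0.0,0.3]],[1,[1.9,0.1,-1.8],[0.0,0.0,0.3]],[1,[2.9,0.2,-0.4],[-0.0,-0.0,1.3]],[1,[2.9,-0.0,-0.4],[0.0,-0.0,1.3]],[1,[2.8,-0.3,-0.4],[-0.0,-0.0,1.3]],[1,[2.7,-0.5,-0.4],[-0.0,-0.0,1.3]],[1,[2.6,-0.7,-0.4],[0.0,-0.0,1.3]],[1,[2.5,-0.8,-0.4],[0.0,-0.0,1.3]],[1,[2.4,-1.0,-0.4],[0.0,-0.0,1.3]],[1,[2.7,-0.1,0.4],[0.0,-0.0,0.9]],[1,[2.7,-0.3,0.4],[-0.0,-0.0,0.9]],[1,[2.6,-0.5,0.4],[0.0,-0.0,0.9]],[1,[2.6,-0.7,0.4],[0.0,-0.0,0.9]],[1,[2.5,-0.8,0.4],[0.0,-0.0,0.9]],[1,[2.4,-1.0,0.4],[0.0,-0.0,0.9]],[1,[2.3,-1.2,0.4],[0.0,-0.0,0.9]]
```

Emit:
servo_tool --plan '[[0,[1.9,0.6,-1.8],[0,0,0.3]],[0,[1.9,0.5,-1.8],[0,0,0.3]],[0,[1.9,0.5,-1.8],[0,0,0.3]],[0,[1.9,0.4,-1.8],[0,0,0.3]],[0,[1.9,0.3,-1.8],[0,0,0.3]],[0,[1.9,0.2,-1.8],[0,0,0.3]],[0,[1.9,0.2,-1.5],[0,0,0.3]],[0,[1.9,0.1,-1.0],[0,0,0.3]],[0,[2.9,0.2,0],[0,0,1.3]],[0,[2.9,0,0],[0,0,1.3]],[0,[2.8,-0.3,0],[0,0,1.3]],[0,[2.7,-0.5,0],[0,0,1.3]],[0,[2.6,-0.7,0],[0,0,1.3]],[0,[2.5,-0.8,0],[0,0,1.3]],[0,[2.4,-1.0,0],[0,0,1.3]],[0,[2.0,-0.1,0],[0,0,0.9]],[0,[1.0,-0.1,0],[0,0,0.9]],[0,[0,0,0],[0,0,0]]]'

```text
time_s: 8.68
tool_pos: [0.4965, -0.0132, 0.2259]
tool_rot: [-179.0, -0.0, 83.1]
force: [0.1, 0.1, -3.0]
grip_width: 0.0197
```

```bash
python3 - <<'E'
from h import *
p,R,o=pose();print(p,o["tool_rot"],o["grip_width"])
c=wcam();cv2.imwrite("pics/w5.png",cv2.resize(c["image"],None,fx=1.4,fy=1.4));pickle.dump(c,open("w5.pkl","wb"))
show([(.4796,.1226,.22,79.7,1)],step=.03)
E
```

```text
[ 0.49645935 -0.01315202  0.22587001] [-1.79004823e+02 -1.91285507e-02  8.31045470e+01] 0.019659057503680535
5
[1,[2.7,-0.4,0.1],[-0.2,0.0,0.7]],[1,[2.7,-0.5,0.1],[-0.2,0.0,0.7]],[1,[2.7,-0.7,0.1],[-0.2,0.0,0.7]],[1,[2.6,-0.9,0.1],[-0.2,0.0,0.7]],[1,[2.5,-1.1,0.1],[-0.2,0.0,0.7]]
```

View pics/w5.png

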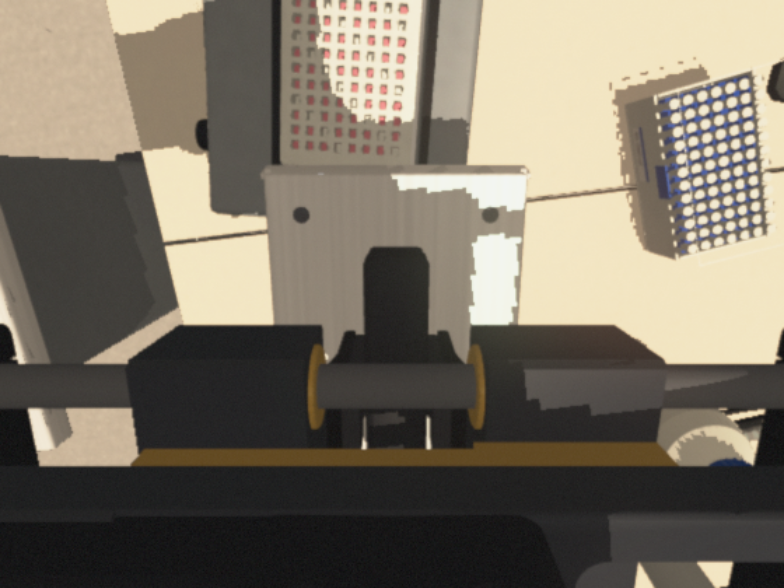

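The cover hangs square in the jaws, and the shaker shows ahead: outer left edge (204,0)–(210,211), outer right edge (482,0)–(470,130), pile edges (288,0)/(281,160) and (425,0)/(415,160).

```bash
python3 - <<'E'
from h import *
np.set_printoptions(precision=4,suppress=True)
c=pickle.load(open("w5.pkl","rb"));s=lambda a:np.array(a,float)/1.4
def ray(px,z):
    M=cv2.Rodrigues(c["rvec"])[0];o=-M.T@c["tvec"];K=np.array([(px[0]-c["cx"])/c["fx"],(px[1]-c["cy"])/c["fy"],1]);d=M.T@K
    return o+d*(z-o[2])/d[2]
# express in the shaker frame under hypothesis
for hyp in([.4796,.1222,-10],[.4797,.1226,-10.3],[.481,.123,-10]):
    f=lambda px,z:Ro.from_euler('z',-hyp[2],degrees=True).apply(ray(s(px),z)-[hyp[0],hyp[1],0])[:2]
    print(hyp,"L(-.1)",f((204,0),.05),f((210,211),.05),"R(.082)",f((482,0),.05),f((470,130),.05))
    for z in(.075,.09): print("  pile",z,f((288,0),z),f((281,160),z),f((425,0),z),f((415,160),z))
# settled top view refit via gasket/pile segmentation
img=c["image"]
for row in (20,60,100): print(row,img[row,130:360:3].mean(1).round().astype(int).tolist())
E
```

```text
[0.4796, 0.1222, -10] L(-.1) [-0.0973  0.0382] [-0.0991 -0.0966] R(.082) [0.0813 0.0469] [ 0.0809 -0.0321]
  pile 0.075 [-0.037   0.0332] [-0.0417 -0.059 ] [0.0444 0.0371] [ 0.0444 -0.0544]
  pile 0.09 [-0.0334  0.0286] [-0.0379 -0.0592] [0.0441 0.0323] [ 0.044  -0.0548]
[0.4797, 0.1226, -10.3] L(-.1) [-0.0975  0.0373] [-0.0986 -0.0975] R(.082) [0.081  0.0469] [ 0.0811 -0.0321]
  pile 0.075 [-0.0372  0.0326] [-0.0414 -0.0597] [0.0442 0.037 ] [ 0.0446 -0.0546]
  pile 0.09 [-0.0336  0.028 ] [-0.0376 -0.0598] [0.0439 0.0321] [ 0.0443 -0.055 ]
[0.481, 0.123, -10] L(-.1) [-0.0986  0.0372] [-0.1003 -0.0976] R(.082) [0.0801 0.0459] [ 0.0797 -0.0331]
  pile 0.075 [-0.0383  0.0321] [-0.0429 -0.0601] [0.0432 0.0361] [ 0.0431 -0.0554]
  pile 0.09 [-0.0347  0.0275] [-0.0391 -0.0603] [0.0429 0.0313] [ 0.0428 -0.0559]
20 [126, 124, 125, 125, 125, 98, 82, 84, 83, 83, 84, 83, 84, 81, 83, 83, 83, 83, 82, 82, 84, 73, 27, 37, 128, 131, 132, 128, 130, 132, 131, 131, 133, 216, 232, 232, 232, 232, 232, 231, 232, 231, 222, 232, 231, 209, 222, 231, 193, 183, 228, 229, 229, 185, 232, 233, 231, 146, 81, 55, 55, 145, 164, 163, 162, 162, 164, 166, 169, 170, 150, 206, 221, 222, 223, 222, 222]
60 [125, 124, 125, 126, 124, 124, 84, 84, 83, 84, 83, 86, 85, 86, 84, 84, 86, 86, 85, 85, 83, 71, 29, 41, 127, 130, 104, 98, 123, 130, 96, 103, 128, 108, 100, 125, 230, 147, 208, 231, 207, 149, 218, 226, 138, 157, 232, 215, 173, 227, 231, 215, 216, 233, 234, 236, 145, 84, 60, 62, 149, 162, 163, 164, 168, 169, 170, 173, 173, 144, 221, 222, 222, 222, 222, 222, 222]
100 [124, 124, 124, 120, 27, 25, 51, 85, 85, 84, 83, 84, 82, 84, 84, 82, 85, 86, 85, 84, 86, 72, 33, 51, 129, 130, 103, 104, 125, 129, 113, 123, 130, 124, 127, 130, 131, 131, 131, 132, 134, 131, 133, 131, 128, 133, 133, 129, 124, 133, 116, 117, 135, 135, 133, 139, 81, 52, 53, 88, 92, 94, 93, 93, 95, 94, 95, 95, 126, 222, 222, 223, 223, 223, 222, 222, 222]
```

```bash
python3 - <<'E'
from h import *
np.set_printoptions(precision=4,suppress=True)
c=pickle.load(open("w5.pkl","rb"))
M=cv2.Rodrigues(c["rvec"])[0];o=-M.T@c["tvec"]
def ray(px,z):
    d=M.T@np.array([(px[0]-c["cx"])/c["fx"],(px[1]-c["cy"])/c["fy"],1]);return o+d*(z-o[2])/d[2]
for zt in(.074,.078,.084):
  D=[((145,20),.05,-.1),((147.5,60),.05,-.1),((341,20),.05,.082),((337.5,60),.05,.082),((334,100),.05,.082)]
  D+=[((201,20),zt,-.0425),((201,60),zt,-.0425),((200.5,100),zt,-.0425),((300.5,20),zt,.0425),((297.5,60),zt,.0425),((296.5,100),zt,.0425)]
  fun=lambda q:[Ro.from_euler('z',-q[1],degrees=True).apply(ray(p,z)-[q[0],.1224,0])[0]-x for p,z,x in D]
  r=least_squares(fun,[.48,-10],x_scale=[.01,1],f_scale=.001,loss='soft_l1');print(zt,r.x,r.cost*1e6,r.fun*1000)
E
```

```text
0.074 [ 0.4801 -9.9442] 7.2282557674040255 [ 0.8975  1.6724 -2.4686 -2.5121 -2.558   0.8164  0.6304 -0.0144  0.0012
 -0.5242  0.6989]
0.078 [ 0.4803 -9.5787] 8.904418715018561 [ 0.8056  1.3637 -2.5088 -2.7673 -3.0401  1.7009  1.3188  0.4726 -0.1623
 -0.8787  0.1206]
0.084 [ 0.4804 -9.2605] 12.758730346112964 [ 0.8309  1.2003 -2.4443 -2.89   -3.3603  3.1902  2.6459  1.6371 -0.2639
 -1.1352 -0.3329]
```

Emit:
servo_tool --plan '[[0,[2.7,-0.4,0.5],[-0.2,0,0.7]],[0,[2.7,-0.5,0.5],[-0.2,0,0.7]],[0,[2.7,-0.7,0.5],[-0.2,0,0.6]],[0,[2.0,-0.7,0.8],[-0.2,0,0.6]],[0,[1.5,-0.5,0.8],[-0.2,0,0.5]],[0,[0,0,0.8],[0,0,0]],[0,[0,0,0],[0,0,0]],[0,[0,0,0],[0,0,0]]]'

```text
time_s: 9.4
tool_pos: [0.4871, 0.0942, 0.1835]
tool_rot: [179.9, 0.5, 78.9]
force: [-0.3, 0.0, -2.5]
grip_width: 0.0196
```

```bash
python3 - <<'E'
from h import *
p,R,o=pose();print(p,o["tool_rot"],o["force"])
show([(.480,.1224,.13,80)],step=.02)
E
```

```text
[0.48707968 0.09419574 0.18346787] [179.87183682   0.4550536   78.93585463] [-0.29416833  0.01387493 -2.54626664]
4
[1,[0.7,-0.3,1.3],[0.0,0.1,-0.3]],[1,[0.7,-0.3,1.3],[0.0,0.1,-0.3]],[1,[0.7,-0.3,1.3],[0.0,0.1,-0.3]],[1,[0.7,-0.3,1.3],[0.0,0.1,-0.3]]
```

Emit:
servo_tool --plan '[[0,[0.7,-0.3,1.2],[0,0.1,-0.3]],[0,[0.7,-0.3,1.2],[0,0.1,-0.3]],[0,[0.7,-0.3,1.2],[0,0.1,-0.3]],[0,[0.7,-0.3,0.8],[0,0.1,-0.3]],[0,[0,0,0],[0,0,0]],[0,[0,0,0],[0,0,0]],[0,[0,0,0],[0,0,0]]]'

```text
time_s: 9.98
tool_pos: [0.4857, 0.1126, 0.1409]
tool_rot: [179.5, 0.1, 79.3]
force: [0.6, -0.4, -4.0]
grip_width: 0.0194
```

```bash
python3 - <<'E'
from h import *
p,R,o=pose();print(p,o["tool_rot"],o["force"])
show([(.480,.1224,.125,80)],step=.01)
E
```

```text
[0.48567427 0.11260979 0.14094206] [1.79548722e+02 1.49086652e-01 7.92688856e+01] [ 0.57133803 -0.41205802 -3.96881513]
2
[1,[0.4,-0.4,0.8],[0.2,0.1,-0.4]],[1,[0.4,-0.4,0.8],[0.2,0.1,-0.4]]
```

Emit:
servo_tool --plan '[[0,[0.5,-0.4,0.2],[0.2,0,-0.4]],[0,[0.5,-0.4,0.2],[0.2,0,-0.4]],[0,[0,0,0],[0,0,0]],[0,[0,0,0],[0,0,0]]]'

```text
time_s: 10.32
tool_pos: [0.4809, 0.1238, 0.1388]
tool_rot: [179.8, 0.0, 80.0]
force: [0.6, -0.8, -2.3]
grip_width: 0.0195
```

```bash
python3 - <<'E'
from h import *
p,R,o=pose();print(p,o["tool_rot"],o["force"],R.inv().apply(np.array([.480,.1224,.125])-p)*100)
T=env.read_camera("top");pickle.dump(T,open("t2.pkl","wb"));S=env.read_camera("scene")
g=lambda I,x,y,w,h,s:cv2.resize(I["image"][y:y+h,x:x+w],None,fx=s,fy=s,interpolation=cv2.INTER_CUBIC)
c=wcam();pickle.dump(c,open("w6.pkl","wb"))
A=g(T,135,195,125,110,4);B=g(c,150,0,260,250,1.6)[:, :300]
Z=np.zeros((600,800,3),np.uint8);Z[:440,:500]=A;Z[:400,500:]=B;D=g(S,150,150,90,80,2);Z[440:600,:180]=D
cv2.imwrite("pics/w6.png",Z)
E
```

```text
[0.48094657 0.12377878 0.13880339] [1.79806327e+02 4.88259543e-02 8.00098936e+01] [ 0.5871014  -0.75858838 -2.33687853] [-0.15103161 -0.07396933  1.38022587]
```

View pics/w6.png

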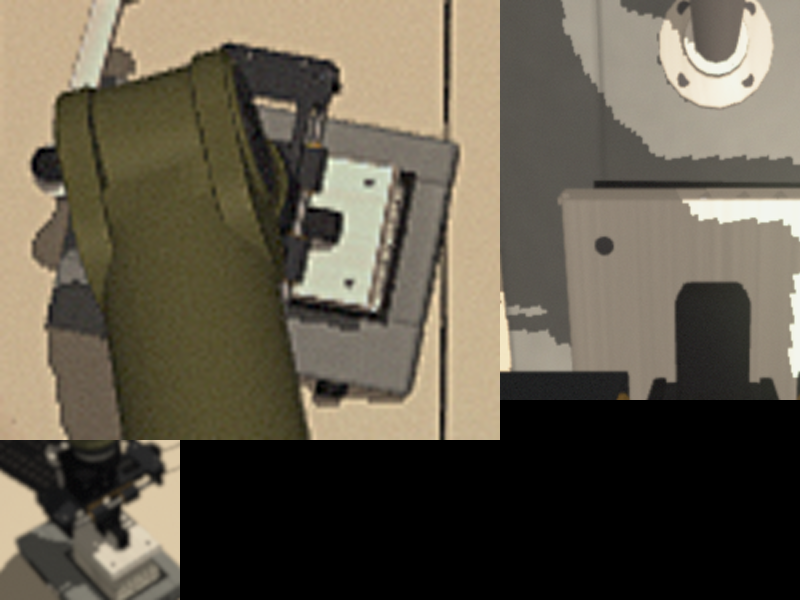

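```bash
python3 - <<'E'
from h import *
c=pickle.load(open("w6.pkl","rb"))
M=cv2.Rodrigues(c["rvec"])[0];o=-M.T@c["tvec"]
for px in((285.6,32),(285.6,35),(249.5,35),(321,35),(285.6,67.5)):
    d=M.T@np.array([(px[0]-c["cx"])/c["fx"],(px[1]-c["cy"])/c["fy"],1])
    P=o+d*(.055-o[2])/d[2];print(P,Ro.from_euler('z',10,degrees=True).apply(P-[.48,.1224,0]))
E
```

```text
[0.50367468 0.24814669 0.055     ] [0.00147933 0.12794738 0.055     ]
[0.50336166 0.24634946 0.055     ] [0.00148315 0.1261231  0.055     ]
[0.47963788 0.25051309 0.055     ] [-0.02260323  0.12610388  0.055     ]
[0.52664053 0.24226391 0.055     ] [0.0251178  0.12614195 0.055     ]
[0.49988925 0.22641207 0.055     ] [0.00152558 0.10588562 0.055     ]
```

Emit:
servo_tool --plan '[[0,[-0.1,0,0.6],[0,0,0]],[0,[-0.1,0,0.6],[0,0,0]],[0,[0,0,0.6],[0,0,0]],[0,[0,0,0.5],[0,0,0]],[0,[0,0,0],[0,0,0]],[0,[0,0,0],[0,0,0]],[0,[0,0,0],[0,0,0]]]'

```text
time_s: 11.05
tool_pos: [0.4801, 0.1204, 0.1123]
tool_rot: [179.9, 0.1, 79.9]
force: [-0.7, 0.3, -3.2]
grip_width: 0.02
```

Emit:
servo_tool --plan '[[0,[0,0,0.3],[0,0,0]],[0,[0,0,0.3],[0,0,0]],[0,[0,0,0.3],[0,0,0]],[0,[0,0,0],[0,0,0]],[0,[0,0,0],[0,0,0]]]'

```text
time_s: 11.47
tool_pos: [0.4806, 0.1207, 0.1028]
tool_rot: [179.8, 0.1, 79.9]
force: [0.7, -0.5, -2.9]
grip_width: 0.0197
```

Emit:
servo_tool --plan '[[0,[0,0,0.2],[0,0,0]],[0,[0,0,0.2],[0,0,0]],[0,[0,0,0],[0,0,0]]]'

```text
time_s: 11.72
tool_pos: [0.4808, 0.1208, 0.0987]
tool_rot: [179.8, 0.1, 80.0]
force: [-0.0, -1.3, -2.7]
grip_width: 0.0194
```

Emit:
servo_tool --plan '[[0,[0,0,0.2],[0,0,0]],[0,[0,0,0.2],[0,0,0]],[0,[0,0,0],[0,0,0]]]'

```text
time_s: 11.97
tool_pos: [0.4809, 0.1208, 0.0943]
tool_rot: [179.8, 0.1, 79.9]
force: [-0.1, 0.1, -3.5]
grip_width: 0.0196
```

Emit:
servo_tool --plan '[[0,[0,0,0.2],[0,0,0]],[0,[0,0,0.1],[0,0,0]],[0,[0,0,0],[0,0,0]]]'

```text
time_s: 12.22
tool_pos: [0.4809, 0.1208, 0.091]
tool_rot: [179.8, 0.1, 79.9]
force: [-0.1, -0.5, -3.6]
grip_width: 0.0199
```

Emit:
servo_tool --plan '[[0,[0,0,0.2],[0,0,0]],[0,[0,0,0.1],[0,0,0]],[0,[0,0,0],[0,0,0]]]'

```text
time_s: 12.47
tool_pos: [0.4813, 0.121, 0.0887]
tool_rot: [179.8, 0.0, 79.9]
force: [-2.6, -0.5, 1.7]
grip_width: 0.02
```

Emit:
servo_tool --plan '[[0,[0,0,0.1],[0,0,0]],[0,[0,0,0.1],[0,0,0]],[0,[0,0,0],[0,0,0]]]'

```text
time_s: 12.72
tool_pos: [0.4813, 0.121, 0.0879]
tool_rot: [179.8, 0.0, 79.9]
force: [-2.3, -0.9, 4.0]
grip_width: 0.0193
```

Contact felt: Fz rose from −3.3 to +4 N, with a pile top ≈ 76 mm that agrees with the vision estimate, so the cover is seated. Releasing.

Emit:
servo_tool --plan '[[0.7,[0,0,0],[0,0,0]],[0.7,[0,0,0],[0,0,0]],[0.7,[0,0,0],[0,0,0]],[0.7,[0,0,0],[0,0,0]],[0.7,[0,0,0],[0,0,0]],[0.7,[0,0,0],[0,0,0]]]'

```text
time_s: 13.22
tool_pos: [0.4835, 0.1217, 0.0883]
tool_rot: [179.5, -0.1, 80.0]
force: [-0.1, -0.1, 0.4]
grip_width: 0.0516
```

Emit:
servo_tool --plan '[[0.7,[0,0,-0.5],[0,0,0]],[0.7,[0,0,-1.0],[0,0,0]],[0.7,[0,0,-2.0],[0,0,0]],[0.7,[0,0,-3.0],[0,0,0]],[0.7,[0,0,-3.0],[0,0,0]],[0.7,[0,0,-3.0],[0,0,0]],[0.7,[0,0,-3.0],[0,0,0]],[0.7,[0,0,-3.0],[0,0,0]],[0.7,[0,0,-3.0],[0,0,0]],[0.7,[0,0,-1.0],[0,0,0]],[0.7,[0,0,0],[0,0,0]],[0.7,[0,0,0],[0,0,0]]]'

```text
time_s: 14.22
tool_pos: [0.4802, 0.1196, 0.3314]
tool_rot: [179.3, -0.2, 79.8]
force: [-0.1, 0.7, -1.2]
grip_width: 0.0609
```

```bash
python3 - <<'E'
from h import *
c=wcam();pickle.dump(c,open("w7.pkl","wb"));cv2.imwrite("pics/w7.png",cv2.resize(c["image"],None,fx=1.4,fy=1.4))
p,R,o=pose();print(p,o["tool_rot"],o["force"],o["joint_velocities"].round(2),o["qpos"])
E
```

```text
[0.4800698  0.11951163 0.33096609] [179.36979453  -0.22417408  79.78313919] [0.54920142 0.26614394 0.1140482 ] [ 0.01  0.86  0.15  1.59  0.06 -0.33 -0.02] [-44.47737321  -4.19576451  25.91090691  95.57171695   1.94144021
  87.54441977 -28.90642113]
```

View pics/w7.png

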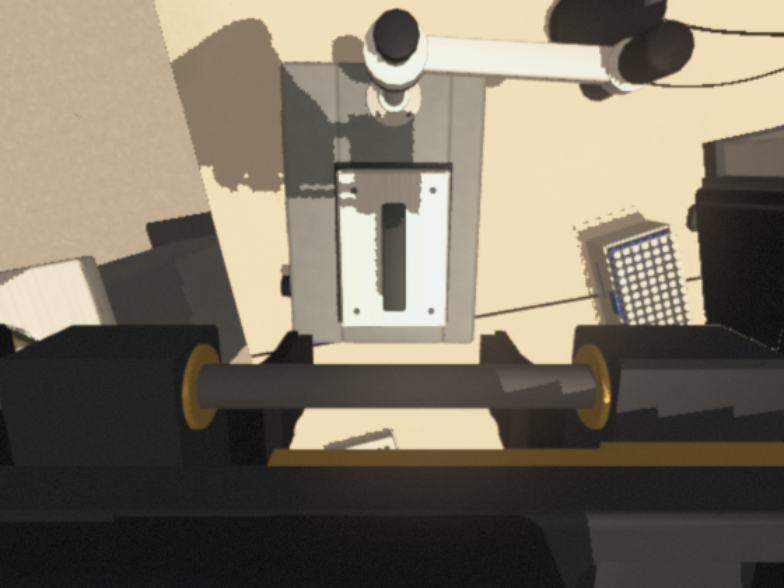

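The cover sits square on the pile: bar top corners (384,204), (405,204), (405,310), (383,310). Column cap is at (397,35) and knob top centre ≈ (667,46).

```bash
python3 - <<'E'
from h import *
np.set_printoptions(precision=4,suppress=True)
c=pickle.load(open("w7.pkl","rb"));M=cv2.Rodrigues(c["rvec"])[0];o=-M.T@c["tvec"]
def ray(px,z):
    d=M.T@np.array([(px[0]/1.4-c["cx"])/c["fx"],(px[1]/1.4-c["cy"])/c["fy"],1]);return o+d*(z-o[2])/d[2]
bar=ray((394.5,257),.115);e=ray((394.5,204),.115)-ray((394,310),.115);print("bar",bar,np.degrees(np.arctan2(-e[0],e[1])),np.linalg.norm(e))
col=ray((397,35),.24);kn=ray((667,46),.264);print("col",col,"knob",kn,np.linalg.norm((kn-col)[:2]))
y=-10
for C in(col[:2],bar[:2]+Ro.from_euler('z',y,degrees=True).apply([0,.13,0])[:2]):
    v=kn[:2]-C;a=np.degrees(np.arctan2(v[1],v[0]));print("C",C,"swing",a-(-90+y),"knob@.13",C+.13*v/np.linalg.norm(v),"d",np.linalg.norm(v))
E
```

```text
bar [0.4807 0.1217 0.115 ] -10.525023071035982 0.08734096773361938
col [0.5041 0.2508 0.24  ] knob [0.6211 0.2191 0.264 ] 0.12120625607492769
C [0.5041 0.2508] swing 84.85178364654749 knob@.13 [0.6296 0.2168] d 0.12120625607492769
C [0.5033 0.2497] swing 85.42723573851434 knob@.13 [0.6291 0.217 ] d 0.12177691916470681
```

```bash
python3 - <<'E'
from h import *
d=pickle.load(open("c0.pkl","rb"))
g=lambda I,x,y,w,h,s:cv2.resize(I["image"][y:y+h,x:x+w],None,fx=s,fy=s,interpolation=cv2.INTER_CUBIC)
w=pickle.load(open("w1.pkl","rb"))
Z=np.zeros((600,800,3),np.uint8);Z[:300,:390]=g(d["scene"],120,50,130,100,3);Z[:600,400:800]=g(d["top"],80,100,200,200,3)[:600,:400]
Z[310:600,:390]=cv2.resize(w["image"],(387,290))[:, :].copy() if 0 else np.pad(cv2.resize(w["image"],(387,290)),((0,0),(0,3),(0,0)))
cv2.imwrite("pics/v11.png",Z)
E
```

```text
(no output)
```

View pics/v11.png

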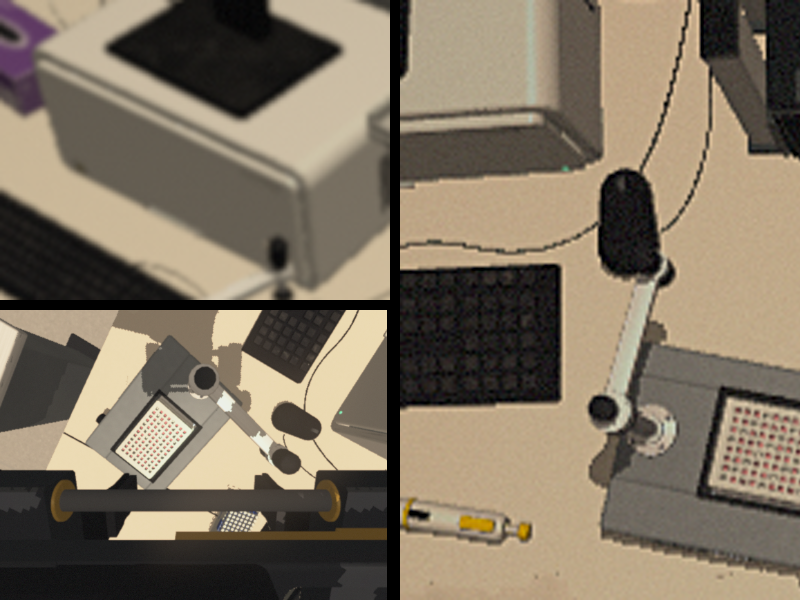

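```bash
python3 - <<'E'
from h import *
c=pickle.load(open("c0.pkl","rb"))["top"];M=cv2.Rodrigues(c["rvec"])[0];o=-M.T@np.ravel(c["tvec"])
def ray(px,z):
    d=M.T@np.array([(px[0]-c["cx"])/c["fx"],(px[1]-c["cy"])/c["fy"],1]);return o+d*(z-o[2])/d[2]
print("box corner",ray((146.7,152.7),0),[ray((80+145/3,100+115/3),z) for z in(.1,.15,.2,.25)])
print("tower front",ray((205,150),.0),ray((205,150),.3))
p,R,ob=pose();print(p,ob["tool_rot"])
show([(.55,.16,.34,110),(.6275,.214,.30,165)],step=.035,tstep=6.5)
E
```

```text
box corner [0.77967164 0.32287008 0.        ] [array([0.79447253, 0.35069104, 0.1       ]), array([0.77960506, 0.33592871, 0.15      ]), array([0.76473759, 0.32116638, 0.2       ]), array([0.74987013, 0.30640405, 0.25      ])]
tower front [0.78816086 0.1480324  0.        ] [0.7058446  0.10382897 0.3       ]
[0.4800698  0.11951163 0.33096609] [179.36979453  -0.22417408  79.78313919]
14
[1,[1.0,1.2,-0.2],[0.1,-0.0,-6.0]],[1,[0.9,1.3,-0.2],[0.1,-0.0,-6.0]],[1,[0.8,1.4,-0.2],[0.1,-0.0,-6.0]],[1,[0.6,1.5,-0.2],[0.1,-0.0,-6.0]],[1,[0.4,1.6,-0.2],[0.1,-0.0,-6.0]],[1,[0.3,1.0,0.4],[-0.0,0.0,-6.1]],[1,[0.2,1.0,0.4],[0.0,0.0,-6.1]],[1,[0.0,1.0,0.4],[0.0,0.0,-6.1]],[1,[-0.1,1.0,0.4],[0.0,0.0,-6.1]],[1,[-0.2,1.0,0.4],[0.0,0.0,-6.1]],[1,[-0.3,1.0,0.4],[-0.0,0.0,-6.1]],[1,[-0.4,1.0,0.4],[-0.0,0.0,-6.1]],[1,[-0.5,0.9,0.4],[0.0,0.0,-6.1]],[1,[-0.6,0.9,0.4],[-0.0,0.0,-6.1]]
```

The box face is at x≈0.775, y>0.32, which is clear of the gripper body. Moving above the knob with the jaws across the arm.

Emit:
servo_tool --plan '[[1,[1.0,1.2,-0.2],[0.1,0,-6]],[1,[0.9,1.3,-0.2],[0.1,0,-6]],[1,[0.8,1.4,-0.2],[0.1,0,-6]],[1,[0.6,1.5,-0.2],[0.1,0,-6]],[1,[0.4,1.6,-0.2],[0.1,0,-6]],[1,[0.3,1.0,0.2],[0,0,-6.1]],[1,[0.2,1.0,0.2],[0,0,-6.1]],[1,[0,1.0,0.2],[0,0,-6.1]],[1,[-0.1,1.0,0.2],[0,0,-6.1]],[1,[-0.2,1.0,0.2],[0,0,-6.1]],[1,[-0.3,1.0,0.2],[0,0,-6.1]],[1,[-0.4,1.0,0.2],[0,0,-6.1]],[1,[-0.5,0.9,0.2],[0,0,-6.1]],[1,[-0.6,0.9,0.2],[0,0,-6.1]],[1,[0,0,0],[0,0,0]],[1,[0,0,0],[0,0,0]]]'

```text
time_s: 15.6
tool_pos: [0.6171, 0.2132, 0.2827]
tool_rot: [-178.2, -2.6, 168.5]
force: [-0.4, -0.8, 0.5]
grip_width: 0.0873
```

```bash
python3 - <<'E'
from h import *
c=wcam();pickle.dump(c,open("w8.pkl","wb"));cv2.imwrite("pics/w8.png",cv2.resize(c["image"],None,fx=1.4,fy=1.4))
p,R,o=pose();print(p,o["tool_rot"],proj(c,[[.6275,.214,.264],[.5037,.2495,.24]])*1.4)
show([(.6275,.214,.30,165)],step=.035,tstep=6.5)
I=c["image"];print("rowmeans")
# find white arm / dark knob around the prediction
g=cv2.cvtColor(I,cv2.COLOR_BGR2GRAY)
for r in range(60,250,15): print(r,g[r,170:400:6].tolist())
E
```

```text
[0.61682965 0.21329033 0.28229316] [-178.14133754   -2.66894771  168.46626753] [[401.79023085 369.55120813]
 [428.76442952  49.74836334]]
1
[1,[-0.9,0.2,-1.8],[-1.9,-2.6,3.5]]
rowmeans
60 [234, 235, 234, 235, 233, 233, 234, 233, 233, 233, 235, 236, 114, 41, 150, 148, 148, 146, 145, 237, 239, 239, 204, 170, 236, 235, 232, 120, 124, 122, 121, 120, 121, 121, 122, 121, 119, 120, 119]
75 [51, 49, 50, 50, 53, 54, 50, 19, 129, 224, 236, 237, 107, 49, 150, 150, 152, 149, 151, 217, 80, 236, 195, 185, 204, 70, 80, 122, 123, 214, 219, 120, 122, 121, 121, 119, 120, 121, 120]
90 [39, 37, 51, 59, 63, 74, 26, 17, 195, 239, 239, 239, 109, 74, 147, 157, 155, 155, 154, 228, 186, 239, 239, 238, 235, 156, 82, 122, 122, 204, 216, 201, 121, 122, 119, 120, 119, 121, 119]
105 [237, 238, 238, 238, 239, 239, 239, 239, 239, 239, 240, 240, 121, 92, 141, 156, 157, 113, 85, 85, 126, 239, 239, 238, 234, 143, 82, 124, 123, 122, 122, 120, 121, 122, 120, 120, 40, 38, 41]
120 [240, 240, 240, 240, 240, 240, 240, 240, 240, 240, 231, 240, 148, 116, 142, 163, 159, 143, 84, 86, 174, 136, 139, 140, 134, 88, 81, 121, 122, 12
[... 883 characters left out ...]
0, 219, 220, 220, 219, 219, 219, 219, 131, 133, 132, 132, 218, 218, 219, 219, 220, 219, 219, 220, 219, 219, 219, 219, 218, 218, 219]
210 [220, 219, 220, 220, 220, 220, 220, 219, 220, 221, 220, 219, 221, 220, 220, 220, 220, 220, 219, 219, 133, 133, 129, 130, 219, 219, 219, 219, 205, 58, 58, 59, 58, 80, 215, 219, 218, 219, 219]
225 [220, 220, 220, 220, 220, 220, 220, 220, 219, 220, 220, 220, 220, 220, 221, 219, 220, 220, 219, 95, 134, 130, 133, 124, 217, 218, 219, 136, 55, 60, 58, 58, 59, 60, 58, 217, 219, 218, 90]
240 [220, 106, 21, 37, 29, 220, 219, 201, 220, 220, 219, 220, 220, 220, 220, 220, 220, 219, 219, 53, 52, 53, 54, 51, 54, 218, 218, 219, 52, 51, 53, 54, 55, 54, 53, 48, 50, 218, 219]
```

```bash
python3 - <<'E'
from h import *
c=pickle.load(open("w8.pkl","rb"));M=cv2.Rodrigues(c["rvec"])[0];o=-M.T@np.ravel(c["tvec"])
def ray(px,z):
    d=M.T@np.array([(px[0]-c["cx"])/c["fx"],(px[1]-c["cy"])/c["fy"],1]);return o+d*(z-o[2])/d[2]
g=cv2.cvtColor(c["image"],cv2.COLOR_BGR2GRAY)
P=[]
for r in range(170,222,8):
    x=np.where(g[r,280:322]<175)[0]+280;m=(x[0]+x[-1])/2;P.append(ray((m,r),.224)[:2]);print(r,x[0],x[-1],P[-1])
P=np.array(P);v=P[-1]-P[0];a=np.degrees(np.arctan2(v[1],v[0]));print("az",a)
C=np.array([.5037,.2495])
for q in(P[0],P[-1]):
    v=q-C;print(np.degrees(np.arctan2(v[1],v[0])),C+.13*v/np.linalg.norm(v))
E
```

```text
170 288 321 [0.58005342 0.23454435]
178 288 313 [0.58475142 0.23094913]
186 288 312 [0.58995264 0.22961148]
194 287 312 [0.5952041 0.2282609]
202 287 312 [0.60057164 0.22722819]
210 287 311 [0.60592585 0.22585288]
218 285 311 [0.61126732 0.22412975]
az -18.451415741825283
-11.082443243390486 [0.63127571 0.22451124]
-13.270947043320282 [0.6302284  0.21965769]
```

Emit:
servo_tool --plan '[[1,[-0.7,0.3,-0.8],[-0.9,-1.3,0.9]],[1,[-0.7,0.2,-0.5],[-0.9,-1.3,0.9]],[1,[0,0,0],[0,0,0]],[1,[0,0,0],[0,0,0]]]'

```text
time_s: 15.98
tool_pos: [0.6324, 0.214, 0.2958]
tool_rot: [180.0, 0.2, 166.1]
force: [0.0, 0.9, -0.2]
grip_width: 0.0868
```

```bash
python3 - <<'E'
from h import *
p,R,o=pose();print(p,o["tool_rot"])
show([(.630,.220,.285,166.7),(.630,.22,.230,166.7)],step=.015)
E
```

```text
[0.63241102 0.21399827 0.29578058] [179.96102865   0.18502847 166.08669619]
5
[1,[0.4,0.5,1.1],[0.0,0.2,-0.6]],[1,[0.0,-0.0,1.4],[-0.0,0.0,0.0]],[1,[0.0,-0.0,1.4],[0.0,0.0,0.0]],[1,[0.0,-0.0,1.4],[0.0,0.0,0.0]],[1,[0.0,-0.0,1.4],[0.0,0.0,0.0]]
```

Emit:
servo_tool --plan '[[1,[0.4,0.5,0.6],[0,0.2,-0.6]],[1,[0,0.1,1.2],[0,0,0]],[1,[0,0,1.2],[0,0,0]],[1,[0,0,1.2],[0,0,0]],[1,[0,0,1.2],[0,0,0]],[1,[0,0,0.6],[0,0,0]],[1,[0,0,0],[0,0,0]],[1,[0,0,0],[0,0,0]]]'

```text
time_s: 16.65
tool_pos: [0.6279, 0.2211, 0.2281]
tool_rot: [-180.0, -0.2, 166.7]
force: [0.3, 0.3, -0.2]
grip_width: 0.0866
```

Emit:
servo_tool --plan '[[0,[0,0,-0.1],[0,0,0]],[0,[0,0,0],[0,0,0]],[0,[0,0,0],[0,0,0]],[0,[0,0,0],[0,0,0]],[0,[0,0,0],[0,0,0]],[0,[0,0,0],[0,0,0]],[0,[0,0,0],[0,0,0]],[0,[0,0,0],[0,0,0]],[0,[0,0,0],[0,0,0]],[0,[0,0,0],[0,0,0]],[0,[0,0,0],[0,0,0]],[0,[0,0,0],[0,0,0]],[0,[0,0,0],[0,0,0]]]' --force 25

```text
time_s: 17.73
tool_pos: [0.6296, 0.221, 0.232]
tool_rot: [179.9, 0.1, 166.7]
force: [0.5, 0.1, 0.4]
grip_width: 0.0242
```

```bash
python3 - <<'E'
from h import *
p,R,o=pose();print(p,o["tool_rot"],o["force"],o["wrist_torque"],o["grip_width"])
E
```

```text
[0.6296316  0.22096726 0.23202903] [1.79882437e+02 7.08488162e-02 1.66650628e+02] [0.54048631 0.0764819  0.36778211] [-0.00695864 -0.02018883  0.03880014] 0.024183846335480916
```

Emit:
servo_tool --plan '[[0,[0.02,-0.4,0],[0,0,1.8]],[0,[0.02,-0.7,0],[0,0,3.1]],[0,[0.02,-0.7,0],[0,0,3.1]],[0,[0.02,-0.7,0],[0,0,3.1]],[0,[0.02,-0.7,0],[0,0,3.1]],[0,[0.02,-0.7,0],[0,0,3.1]],[0,[0,0,0],[0,0,0]]]'

```text
time_s: 18.32
tool_pos: [0.6147, 0.1835, 0.2319]
tool_rot: [179.9, 0.1, 148.7]
force: [-0.5, 0.3, -0.2]
grip_width: 0.0241
```

```bash
cat >> h.py <<'E'
C=np.array([.5037,.2495])
def st():
    p,R,o=pose();v=p[:2]-C;print("p",p.round(4),"rot",np.round(o["tool_rot"],1),"az",np.degrees(np.arctan2(v[1],v[0])).round(1),"r",np.linalg.norm(v).round(4),"F",np.round(o["force"],1),"T",np.round(o["wrist_torque"],2),round(float(o["grip_width"]),4),o["time_s"])
E
python3 -c "
from h import *
st()"
```

```text
p [0.6147 0.1835 0.2319] rot [1.799e+02 1.000e-01 1.487e+02] az -30.7 r 0.1292 F [-0.5  0.3 -0.2] T [0.03 0.17 0.02] 0.0241 18.3167
```

Emit:
servo_tool --plan '[[0,[0.03,-0.6,0],[0,0,2.6]],[0,[0.04,-0.95,0],[0,0,4.2]],[0,[0.04,-0.95,0],[0,0,4.2]],[0,[0.04,-0.95,0],[0,0,4.2]],[0,[0.04,-0.95,0],[0,0,4.2]],[0,[0.04,-0.95,0],[0,0,4.2]],[0,[0.04,-0.95,0],[0,0,4.2]],[0,[0.04,-0.95,0],[0,0,4.2]],[0,[0,0,0],[0,0,0]]]'

```text
time_s: 19.07
tool_pos: [0.5622, 0.1347, 0.2321]
tool_rot: [179.6, 0.3, 116.1]
force: [0.2, -0.3, -0.5]
grip_width: 0.0241
```

```bash
python3 -c "
from h import *
st()"
```

```text
p [0.5622 0.1347 0.2321] rot [179.6   0.3 116.1] az -63.0 r 0.1289 F [ 0.2 -0.3 -0.5] T [-0.17  0.18  0.02] 0.0241 19.0667
```

Remaining swing about 37°, to azimuth −100°.

Emit:
servo_tool --plan '[[0,[0.03,-0.6,0],[0,0,2.6]],[0,[0.04,-0.95,0],[0,0,4.2]],[0,[0.04,-0.95,0],[0,0,4.2]],[0,[0.04,-0.95,0],[0,0,4.2]],[0,[0.04,-0.95,0],[0,0,4.2]],[0,[0.04,-0.95,0],[0,0,4.2]],[0,[0.04,-0.95,0],[0,0,4.2]],[0,[0.03,-0.8,0],[0,0,3.5]],[0,[0.02,-0.6,0],[0,0,2.6]],[0,[0,0,0],[0,0,0]],[0,[0,0,0],[0,0,0]]]'

```text
time_s: 19.98
tool_pos: [0.4895, 0.122, 0.2325]
tool_rot: [179.2, 0.4, 82.8]
force: [0.4, -0.6, -0.9]
grip_width: 0.0236
```

```bash
python3 -c "
from h import *
st()"
```

```text
p [0.4895 0.122  0.2325] rot [179.2   0.4  82.8] az -96.4 r 0.1283 F [ 0.4 -0.6 -0.9] T [-0.33  0.29 -0.07] 0.0236 19.9833
```

Emit:
servo_tool --plan '[[0,[0.02,-0.5,0],[0.3,0.2,1.6]],[0,[0,-0.4,0],[0.3,0.2,1.2]],[0,[0,0,0],[0,0,0]],[0,[0,0,0],[0,0,0]]]'

```text
time_s: 20.32
tool_pos: [0.4835, 0.123, 0.2325]
tool_rot: [179.6, 0.0, 80.3]
force: [0.8, -1.4, 0.1]
grip_width: 0.024
```

```bash
python3 -c "
from h import *
st()
c=wcam();cv2.imwrite('pics/w9.png',c['image']);print(proj(c,[.4807,.1217,.115]))"
```

```text
p [0.4835 0.123  0.2325] rot [179.6   0.   80.3] az -99.1 r 0.1282 F [ 0.8 -1.4  0.1] T [-0.32  0.1  -0.07] 0.024 20.3167
[[280.37928917 206.74018133]]
```

Emit:
servo_tool --plan '[[0,[0,-0.25,0.3],[0.2,0,0.5]],[0,[0,0,0.7],[0.1,0,0.3]],[0,[0,0,0.8],[0,0,0]],[0,[0,0,0.8],[0,0,0]],[0,[0,0,0.8],[0,0,0]],[0,[0,0,0.8],[0,0,0]],[0,[0,0,0],[0,0,0]],[0,[0,0,0],[0,0,0]]]'

```text
time_s: 21.03
tool_pos: [0.482, 0.1227, 0.1868]
tool_rot: [179.8, 0.0, 79.5]
force: [1.0, -1.8, 3.0]
grip_width: 0.0244
```

```bash
python3 -c "
from h import *
st()"
```

```text
p [0.482  0.1227 0.1868] rot [179.8   0.   79.5] az -99.7 r 0.1287 F [ 1.  -1.8  3. ] T [-0.52 -0.08 -0.07] 0.0244 21.0333
```

Emit:
servo_tool --plan '[[0,[0,-0.1,0.6],[0,0,0]],[0,[0,0,0.5],[0,0,0]],[0,[0,0,0.3],[0,0,0]],[0,[0,0,0],[0,0,0]]]'

```text
time_s: 21.37
tool_pos: [0.4823, 0.123, 0.1739]
tool_rot: [179.7, -0.1, 79.5]
force: [-2.1, -3.0, 9.3]
grip_width: 0.0239
```

Emit:
servo_tool --plan '[[0,[0,0,0.2],[0,0,0]],[0,[0,0,0.2],[0,0,0]],[0,[0,0,0],[0,0,0]]]'

```text
time_s: 21.62
tool_pos: [0.4824, 0.1232, 0.1735]
tool_rot: [179.7, -0.2, 79.5]
force: [-1.6, -1.6, 7.7]
grip_width: 0.0236
```

Emit:
servo_tool --plan '[[0,[0,0,0.2],[0,0,0]],[0,[0,0,0.2],[0,0,0]],[0,[0,0,0],[0,0,0]]]'

```text
time_s: 21.87
tool_pos: [0.4826, 0.1233, 0.1736]
tool_rot: [179.7, -0.3, 79.5]
force: [-2.3, -1.1, 7.6]
grip_width: 0.0241
```

```bash
python3 -c "
from h import *
st()
S=env.read_camera('scene');c=wcam();T=env.read_camera('top')
g=lambda I,x,y,w,h,s:cv2.resize(I['image'][y:y+h,x:x+w],None,fx=s,fy=s,interpolation=cv2.INTER_CUBIC)
Z=np.zeros((600,800,3),np.uint8);Z[:360,:400]=g(S,150,140,100,90,4);Z[:420,400:]=c['image'][:,80:480]
Z[360:600,:320]=g(T,150,205,80,60,4)
cv2.imwrite('pics/v12.png',Z);pickle.dump((S,c,T),open('v12.pkl','wb'))"
```

```text
p [0.4826 0.1233 0.1736] rot [179.7  -0.3  79.5] az -99.5 r 0.128 F [-2.3 -1.1  7.6] T [-0.42  0.74 -0.03] 0.0241 21.8667
```

Emit:
servo_tool --plan '[[0,[0,-0.1,0.4],[0,0,0]],[0,[0,0,0.4],[0,0,0]],[0,[0,0,0.4],[0,0,0]]]'

```text
time_s: 22.27
tool_pos: [0.4832, 0.123, 0.1688]
tool_rot: [179.6, -0.5, 79.5]
force: [-9.2, -4.6, 26.9]
grip_width: 0.0244
```

```bash
python3 -c "
from h import *
st()"
```

```text
p [0.4832 0.123  0.1688] rot [179.6  -0.5  79.5] az -99.2 r 0.1282 F [-9.2 -4.6 26.9] T [-1.16  2.37  0.07] 0.0244 22.2667
```

Emit:
servo_tool --plan '[[0,[0,0,0],[0,0,0]],[0,[0,0,0],[0,0,0]]]'

```text
time_s: 22.43
tool_pos: [0.4828, 0.1238, 0.1724]
tool_rot: [179.7, -0.7, 79.5]
force: [-2.5, -3.1, 6.8]
grip_width: 0.0239
```

View pics/v12.png

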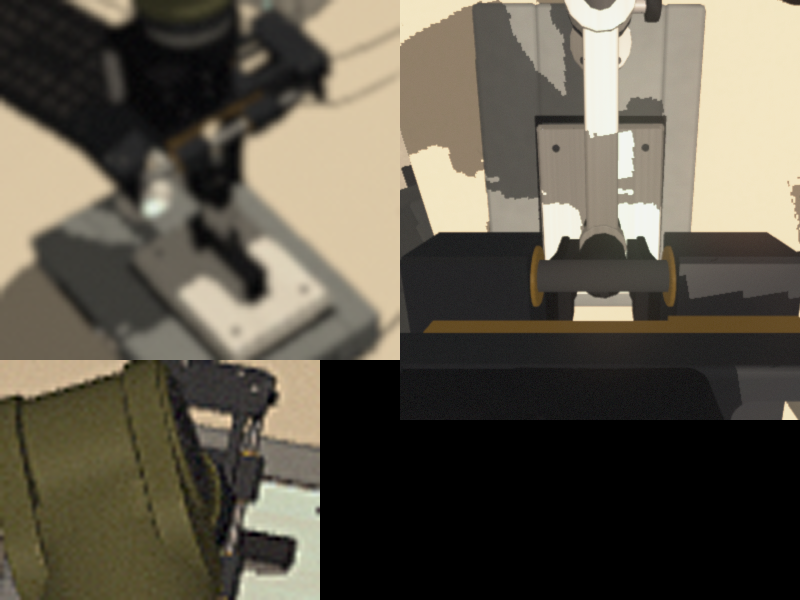

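The wrist view shows the arm lying straight along the cover's mid-line with the knob over the handle. The force response of about 4 N/mm confirms the foot presses on the sprung pile. Releasing.

Emit:
servo_tool --plan '[[0,[0,0,0.2],[0,0,0]],[0,[0,0,0.2],[0,0,0]],[0.6,[0,0,0.1],[0,0,0]],[0.6,[0,0,0],[0,0,0]],[0.6,[0,0,0],[0,0,0]],[0.6,[0,0,0],[0,0,0]],[0.6,[0,0,0],[0,0,0]],[0.6,[0,0,0],[0,0,0]],[0.6,[0,0,0],[0,0,0]]]'

```text
time_s: 23.18
tool_pos: [0.4813, 0.1265, 0.1684]
tool_rot: [179.8, -0.9, 79.7]
force: [-0.1, 0.4, -0.5]
grip_width: 0.0517
```

```bash
python3 -c "
from h import *
st()"
```

```text
p [0.4813 0.1265 0.1684] rot [179.8  -0.9  79.7] az -100.3 r 0.1251 F [-0.1  0.4 -0.5] T [-0.02  0.04 -0.06] 0.0517 23.1833
```

Emit:
servo_tool --plan '[[0.7,[0,0,-0.5],[0,0,0]],[0.7,[0,0,-1.0],[0,0,0]],[0.7,[0,0,-2.0],[0,0,0]],[0.7,[0,0,-3.0],[0,0,0]],[0.7,[0,0,-3.0],[0,0,0]],[0.7,[0,0,-3.0],[0,0,0]],[0.7,[0,0,-3.0],[0,0,0]],[0.7,[-1.0,0,-2.0],[0,0,0]],[0.7,[-3,0,0],[0,0,0]],[0.7,[-3,0,0],[0,0,0]],[0.7,[-1,0,0],[0,0,0]],[0.7,[0,0,0],[0,0,0]],[0.7,[0,0,0],[0,0,0]]]'

```text
time_s: 24.27
tool_pos: [0.4654, 0.0431, 0.3608]
tool_rot: [179.4, -1.2, 79.8]
force: [0.9, 0.5, 0.3]
grip_width: 0.0612
```

```bash
python3 - <<'E'
from h import *
st()
c=wcam();S=env.read_camera('scene');T=env.read_camera('top')
R=Ro.from_euler('z',-10,degrees=True)
print("pred knob top z .199:",(proj(c,np.array([.4811,.1215,.199])).ravel()),"z .264",proj(c,np.array([.4811,.1215,.264])).ravel(), "bar ends z .115",proj(c,R.apply([[0,.045,.115],[0,-.045,.115]])+[.4811,.1212,0]).ravel())
g=lambda I,x,y,w,h,s:cv2.resize(I['image'][y:y+h,x:x+w],None,fx=s,fy=s,interpolation=cv2.INTER_CUBIC)
Z=np.zeros((600,800,3),np.uint8);Z[:420,:560]=c['image'];Z[:240,560:]=g(T,170,215,60,60,4);Z[250:600,560:]=g(S,165,150,60,88,4)[:350]
cv2.imwrite('pics/v13.png',Z)
E
```

```text
p [0.4654 0.0431 0.3608] rot [179.4  -1.2  79.8] az -100.5 r 0.2099 F [0.9 0.5 0.3] T [-0.1   0.06 -0.  ] 0.0612 24.2667
pred knob top z .199: [284.17633754 113.3758586 ] z .264 [285.38987799 108.88562829] bar ends z .115 [283.08391014  76.65228793 283.3675341  155.94581191]
```

The viewer is exhausted, so I'll check numerically: knob position and size, plus cover alignment, in the wrist image.

```bash
python3 - <<'E'
import cv2,numpy as np
I=cv2.imread('pics/v13.png')[:420,:560];g=cv2.cvtColor(I,cv2.COLOR_BGR2GRAY)
m=(g[60:200,230:340]<60).astype(np.uint8)
n,l,s,c=cv2.connectedComponentsWithStats(m)
for i in range(1,n):
    if s[i,4]>30: print("dark",s[i]+[230,60,0,0,0],c[i]+[230,60])
for r in range(60,176,5): print(r,g[r,225:345:4].tolist())
E
```

```text
dark [242  60  32   3  34] [256.58823529  60.08823529]
dark [272 101  24  25 457] [283.51203501 112.92560175]
dark [242 114   3  30  40] [242.875 129.725]
dark [275 126  15  30 368] [281.66032609 140.38586957]
60 [151, 149, 149, 150, 82, 49, 49, 52, 47, 42, 37, 42, 44, 238, 239, 239, 239, 68, 62, 63, 63, 63, 66, 68, 66, 158, 160, 159, 160, 150]
65 [148, 149, 152, 151, 79, 229, 237, 236, 235, 235, 135, 135, 135, 238, 239, 239, 239, 236, 238, 238, 239, 240, 240, 239, 119, 159, 156, 159, 159, 147]
70 [147, 151, 152, 150, 77, 224, 237, 237, 236, 236, 134, 134, 134, 238, 239, 240, 239, 237, 238, 238, 240, 239, 239, 238, 107, 156, 159, 160, 161, 146]
75 [143, 148, 151, 150, 96, 224, 237, 120, 222, 236, 139, 133, 133, 239, 239, 240, 240, 237, 239, 238, 239, 107, 239, 239, 99, 159, 159, 160, 164, 144]
80 [81, 136, 151, 153, 97, 222, 237, 237, 237, 237, 135, 133, 125, 238, 240, 240, 240, 238, 239, 239, 240, 240, 240, 239, 101, 161, 159, 162, 164, 143]
85 [81, 81, 146, 153, 102, 220, 237, 225, 236, 227, 180, 133, 99, 238, 240, 240, 240, 190, 239, 239, 240, 240, 240, 240, 100, 162, 161, 163, 16
[... 1994 characters left out ...]
, 61, 64, 80, 106, 241, 241, 240, 241, 241, 240, 221, 165, 167, 167, 170, 158, 223]
160 [154, 156, 156, 159, 155, 87, 240, 239, 192, 240, 240, 239, 240, 240, 240, 240, 240, 241, 241, 240, 239, 197, 241, 219, 166, 168, 168, 169, 154, 222]
165 [156, 158, 157, 160, 159, 85, 240, 240, 238, 240, 240, 240, 240, 240, 240, 240, 240, 241, 241, 240, 241, 240, 241, 213, 168, 170, 170, 169, 151, 223]
170 [152, 154, 155, 160, 158, 75, 240, 239, 240, 240, 240, 239, 240, 240, 240, 241, 240, 240, 241, 240, 241, 241, 241, 209, 166, 169, 169, 171, 149, 223]
175 [151, 155, 156, 157, 158, 138, 148, 148, 151, 150, 153, 155, 156, 155, 156, 158, 155, 161, 160, 161, 161, 161, 163, 145, 167, 172, 172, 176, 154, 168]
```

```bash
python3 -c "
from cell import env
print(env.sign_off(), env.get_obs()['time_s'])"
```

```text
the job is handed in; nothing more can be done
the job is handed in; nothing more can be done
```

The cover is on the pile and the hold-down arm's foot is pressing on the middle of its handle. I handed the job in at about 24 s of the 58 s allowed.

- **Cover:** I gripped it by the handle and lowered it until I felt contact. The vertical force went from about −3 N to +4 N, which puts the pile top at about 76 mm and agrees with the camera estimate. After I let go, the wrist picture showed it sitting square.
- **Hold-down arm:** I gripped the knob, swung the arm about 87° and pushed it down until the foot pressed on the sprung pile. The force rose about 4 N per mm, with a peak of 27 N at the wrist. I then let go and backed away.
- **Last checks:** The picture limit was used up, so the final check was numerical. The knob was at pixel (283.5, 113) against a predicted (284, 113). Its size fits the lowered height, and the near end of the handle lies where expected. The final tool pose is well above and beside the arm, so the robot touches nothing.
- **Disagreements:** The foot met the handle about 6 to 8 mm sooner than I had worked out, probably because the knob sat lower in the grip than I assumed. The force that remains after release was not measured directly.

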